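# Fetch the fan relay from behind the capacitors

## Task

The control box needs the black fan relay that stands in the back lane of the steel parts tray, behind three capacitors: first clear all three capacitors onto the rubber mat, standing upright, then take the relay out and set it down squarely on the middle of the raised pad in the control box, its long side along the pad's. Then put each capacitor back, upright and down on the floor of the very tray compartment it came from, and let go of everything. Never tip a capacitor over, and do not shift the little terminal block in the tray or the fan motor behind it.

Things in the scene. Friction and masses are not known exactly. Their poses are not given: they have to be found in the camera images.
- cap_wide: The wide round motor capacitor: a plain aluminium can, 52 mm in diameter, 118 mm tall, three brass blades (9 mm) on its top. About 0.3 kg. Origin at the centre of its underside, z up along the can. Starts upright in one of the three front compartments of the tray.
- cap_slim: The slim round capacitor: a plain aluminium can, 44 mm in diameter, 138 mm tall (the tallest), two brass blades (9 mm) on its top. About 0.25 kg. Origin at the centre of its underside, z up. Starts upright in another front compartment.
- cap_oval: The oval capacitor: an aluminium can of oval section, 40 mm along its own x and 56 mm along its own y, 124 mm tall, two brass blades (9 mm) on its top. About 0.26 kg. Origin at the centre of its underside, z up. Starts upright in the remaining front compartment, its x roughly along the tray's x.
- relay: The fan relay: a black block on a steel foot, 66 mm long over the foot (own y), 32 mm wide (x), 44 mm tall in its middle. Grip its flat ends: 58 mm apart along y, 2 to 32 mm above the underside; brass terminals on the shoulders reach 37 mm. About 0.16 kg. Origin at the centre of its underside, z up. Stands in the tray's back lane, long side along the lane, near the middle.
- terminal_block: A loose white ceramic terminal block, 22 by 22 by 16 mm (19 mm with its screws), at the +y end of the tray's back lane. Origin at the centre of its underside. Must stay where it is (within 15 mm).
- tray: Fixed steel tray, 119 (own x) by 228 mm (y), floor and walls 3 mm. Origin: centre of underside, +x to its back wall. Three front compartments, 68 (x) by 72 mm (y), centred at x -22.5, y -75, 0, +75 mm; tops above the underside: partitions 18 mm, front and front side walls 25 mm. Behind them a full-width lane, 42 mm deep, centred at x +35.5 mm, its back and side walls 60 mm high.
- mat: The fixed black ribbed rubber mat on the bench, the side area: 250 mm (own x) by 130 mm (own y), 3 mm thick. Origin at the centre of its underside. It lies to the left or the right of the tray. A capacitor is on it when it stands upright with its centre over the mat.
- control_box: Fixed open control box of white sheet steel on the bench, on the other side of the tray from the mat: 200 by 200 mm, walls 40 mm high. Origin: centre of its underside. In its very middle the raised dark steel pad, 40 (own x) by 70 mm (y), top 6 mm above the origin. The box's own parts, up to 37 mm high, lie 45 mm or more from its centre along x; along y the floor is free to the walls.
- fan_motor: A loose grey fan motor standing on the bench behind the tray: 84 mm in diameter, 92 mm tall plus a 45 mm shaft. Origin at the centre of its underside. Must not be shifted (30 mm at most).

How it is judged:
By the outcome, as a careful person would: the job done as asked, in the order asked, and still so for the second after the job is handed in, with the robot touching nothing.
It also fails if it takes over 144 s, if anything falls off the work surface, if the arm or the gripper's body presses on something with over 40 N, if the wrist force passes 120 N, or if a joint passes its speed limit or range.

## Robot

A 6-joint arm with a two-finger parallel gripper is mounted at the origin on the work surface. World frame = base frame: x ahead of the robot, y to its left, z up, the work surface at z = 0. Lengths are in m, angles in rad, forces in N, time in s.
With the tool pointing down it reaches from about 0.35 to 0.875 m from the base axis. Payload 15.5 kg.
Tool frame: the origin (TCP) lies midway between the tips of the shut fingers; the grasp point (between the pads) lies 19 mm behind it (grip_depth is the z of the grasp point in the tool frame, in m); z points along the fingers, y is the line along which they close (so a half turn about z gives the same grasp; the last joint's range is limited). The gripper opens to 85 mm and grips with 20 to 120 N. Pads are 22 mm wide; open, the fingers measure 114 mm over their backs; the gripper's body (76 mm by 85 mm) begins 54 mm behind the grasp point. The pads swing forward as they close: fully open they stand 13 mm farther back than shut.
Start: joints at [-1.405, 0.494, 1.345, -0, 1.302, -0.096], TCP at [0.162, -0.604, 0.197] pointing down, gripper open.
Joint ranges: [-2.91, 2.91], [-0.82, 2.16], [0.22, 2.67], [-1.22, 4.37], [0.12, 2.79], [-3.08, 3.08]. Speed limits (rad/s): [1.89, 1.89, 2.57, 3.01, 3.01, 3.01].

## Interface

Orientations are given as a rotation vector (axis times angle).
In Python, from plant import * gives the robot as it stands.
- The arm moves only by the shell command python3 -m crank 'ROWS'. ROWS is JSON, a list of rows, each an object of numbers: "jaw": the opening, from -1 (shut) to 1 (fully open); "tx", "ty", "tz": the shift along the tool's x, y, z normalised to -1 to 1, where 1 is 0.15 m; "ax", "ay", "az": the turn, a rotation vector about the tool's x, y, z normalised to -1 to 1, where 1 is 180 degrees. A call has 1 to 20 rows; each row shifts and turns the commanded pose from where the row before left it, along the tool's axes as they then stand; what a row does not reach is not made up. A row lasts 1/8 s, in which the tool goes at most 62.5 mm and 10.7 degrees, less where a joint would pass 70% of its speed; a pose out of reach is approached as far as the arm can. A call with a number of a shift or a turn outside -1 to 1 is refused whole. A call with a gripper value outside its range is refused whole. The fingers move at their own pace and stop on an object; the grip force is fixed at half the most. Time passes only in rows, so rows that do not move let the fingers close. It gives the time, the measured TCP pose, the force, the opening and the grip force at its end, in the units of the state.
- sense(): the state, without advancing time (a new reading comes with each control period).
- grab_frame(name): name is "side" or "top"; returns (picture, depth): 384x512x3 uint8, red, green, blue; 384x512 float32, m along the optical axis (not along the pixel's ray), 0 where there is no reading.
- camera_params(name): a dict with "K" (3x3 intrinsics, pixels), "pose" (4x4, takes a point from camera to world coordinates). Camera axes: x right, y down, z forward; pixel columns grow to the right and rows downward; lengths in m; the calibration is good to about 2 mm. A picture is of the moment at which its call begins. camera_params takes no time and is no camera call.
- job_done(): hands the job in; it is judged then, once.
The state is a dict: "time": time; "qpos": joint angles; "joint_velocities": joint speeds; "joint_torque": joint torques, N m; "eef_pos": TCP position; "orientation": TCP orientation; "force": force on the tool from outside, world axes, zero at the start; "torque": the same for the moment, N m; "grip_width": opening from 0.0 (shut) to 1.0 (fully open); "gripper_force": force on a finger pad.
Only numpy, scipy, OpenCV 4.12 (cv2) and the standard library are available. Lean on these libraries where they do the work, as an engineer would, in place of code of your own. Each camera call takes 0.05 s, during which the arm holds its last target. There are 200 camera calls.

## Working session

There is one attempt and no reset: what is moved stays moved. The work goes in short steps, Python scripts to look and compute and a shell command to move; the robot and the scene stay as the last step left them, time stands still between calls to the robot, and variables do not carry over. Pictures are saved under pics/ and viewed, at most 14 in all, crops included, and the job is handed in when it is done.

```bash
mkdir -p pics
cat > h.py <<'E'
from plant import *
import numpy as np, cv2
E
python3 - <<'E'
from h import *
s=sense();print({k:np.round(v,3).tolist() for k,v in s.items()})
for n in("side","top"):
    p,d=grab_frame(n);cv2.imwrite(f"pics/{n}0.png",p[:,:,::-1]);np.save(f"pics/{n}0.npy",d)
    c=camera_params(n);print(n,np.round(c["K"],1).tolist(),np.round(c["pose"],4).tolist(),(d==0).mean())
E
```

```text
{'time': 0.0, 'qpos': [-1.404, 0.494, 1.346, -0.0, 1.303, -0.095], 'joint_velocities': [0.0, -0.001, -0.001, -0.002, -0.0, 0.0], 'joint_torque': [0.003, -88.215, -38.386, 0.0, 0.01, 0.0], 'eef_pos': [0.162, -0.603, 0.197], 'orientation': [-3.113, -0.41, 0.0], 'force': [0.254, -0.674, -0.396], 'torque': [-0.005, 0.024, -0.004], 'gripper_force': 0.0, 'grip_width': 0.998}
side [[411.2, 0.0, 251.7], [0.0, 411.2, 189.1], [0.0, 0.0, 1.0]] [[0.9514, -0.1897, 0.2424, 0.3513], [-0.3077, -0.5666, 0.7644, -0.743], [-0.0077, -0.8019, -0.5974, 0.6291], [0.0, 0.0, 0.0, 1.0]] 0.004109700520833333
top [[422.6, 0.0, 248.9], [0.0, 422.6, 190.1], [0.0, 0.0, 1.0]] [[0.0065, -0.99, 0.1407, 0.4529], [-0.9998, -0.0038, 0.0193, -0.0009], [-0.0186, -0.1408, -0.9899, 1.0242], [0.0, 0.0, 0.0, 1.0]] 0.004140218098958333
```

View pics/top0.png

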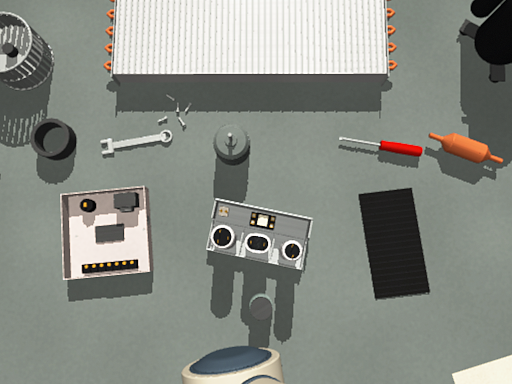

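View pics/side0.png

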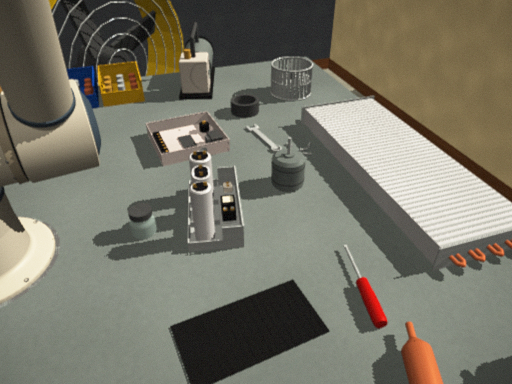

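```bash
cat >> h.py <<'E'
def cloud(n,d):
    c=camera_params(n);K=np.array(c["K"]);P=np.array(c["pose"])
    v,u=np.mgrid[:384,:512];r=np.stack([(u-K[0,2])/K[0,0],(v-K[1,2])/K[1,1],np.ones_like(u)],-1)
    return (r*d[...,None])@P[:3,:3].T+P[:3,3]
def ray(n,u,v,z):
    c=camera_params(n);K=np.array(c["K"]);P=np.array(c["pose"])
    r=P[:3,:3]@np.array([(u-K[0,2])/K[0,0],(v-K[1,2])/K[1,1],1]);o=P[:3,3]
    return o+r*(z-o[2])/r[2]
def proj(n,p):
    c=camera_params(n);K=np.array(c["K"]);P=np.array(c["pose"])
    q=K@(P[:3,:3].T@(np.array(p)-P[:3,3]));return q[:2]/q[2]
def clusters(X,mask,mn=15):
    k,l,st,ce=cv2.connectedComponentsWithStats(mask.astype(np.uint8))
    for i in range(1,k):
        if st[i,4]<mn: continue
        p=X[l==i];rc=cv2.minAreaRect((p[:,:2]*1000).astype(np.float32))
        print("px",ce[i].round(),"n",st[i,4],"rect c",np.round(rc[0],1),"size",np.round(rc[1],1),"ang",round(rc[2],1),"z",np.round(np.percentile(p[:,2],[2,50,98]),3),"mean",np.round(p.mean(0),4))
E
python3 - <<'E'
from h import *
d=np.load("pics/top0.npy");X=cloud("top",d);p=cv2.imread("pics/top0.png")
z=X[...,2];roi=np.zeros_like(z,bool);roi[180:330,50:440]=1
print("caps");clusters(X,roi&(z>.1)&(z<.2))
print("z40-70");clusters(X,roi&(z>.053)&(z<.07),8)
print("z30-50");clusters(X,roi&(z>.03)&(z<.0525),8)
print("mat");clusters(X,roi&(p.max(2)<45),100)
r2=roi.copy();r2[100:180,180:280]=1
print("motor");clusters(X,r2&(z>.08)&(z<.11));
print("tray all");clusters(X,roi&(z>.012)&(z<.2),100)
for n,(a,b,c,e) in {"tray":(180,280,195,325),"box":(180,285,55,160)}.items():
    cv2.imwrite(f"pics/{n}.png",cv2.resize(p[a:b,c:e],None,fx=5.5,fy=5.5,interpolation=2))
E
```

```text
caps
px [222. 237.] n 465 rect c [480.1  74.5] size [51.  49.6] ang 45.4 z [0.116 0.121 0.125] mean [0.4801 0.074  0.1204]
px [257. 243.] n 417 rect c [467.   0.] size [39.8 52.9] ang 0.2 z [0.123 0.127 0.131] mean [ 4.674e-01 -4.000e-04  1.269e-01]
px [291. 251.] n 362 rect c [451.8 -71.4] size [41.1 42.2] ang 0.4 z [0.112 0.14  0.144] mean [ 0.4517 -0.071   0.1395]
z40-70
px [263. 211.] n 273 rect c [527.1 -10.4] size [228.1  46.1] ang 78.2 z [0.056 0.061 0.065] mean [ 0.5411 -0.0142  0.061 ]
px [260. 309.] n 414 rect c [325.5  -9.4] size [48.9 46.4] ang 0.6 z [0.06  0.065 0.068] mean [ 0.3254 -0.0092  0.0644]
z30-50
px [ 99. 229.] n 570 rect c [492.4 357.7] size [200.3 202.6] ang 5.9 z [0.03  0.038 0.043] mean [0.5016 0.3685 0.0373]
px [124. 201.] n 369 rect c [564.4 314.2] size [44.5 52.6] ang 3.6 z [0.031 0.036 0.04 ] mean [0.5662 0.3141 0.0358]
px [215. 209.] n 23 rect c [546.4  98.5] size [ 4.5 42. ] ang 72.8 z [0.031 0.043 0.052] mean [0.5471 0.0984 0.0415]
px [ 85. 205.] n 16 rect c [556.8 408.3] size [10.2  8.4] ang 5.8 z [0.03  0.033 0.036] mean [0.5569 0.4087 0.033 ]
px [
[... 1839 characters left out ...]
64.9 314. ] size [46.4 53. ] ang 5.8 z [0.015 0.036 0.04 ] mean [0.5651 0.3119 0.0336]
px [ 86. 205.] n 164 rect c [557.3 408.7] size [30.7 30.5] ang 20.2 z [0.013 0.027 0.034] mean [0.5566 0.4068 0.0265]
px [257. 234.] n 2270 rect c [489.5  -2.9] size [228.2 121.2] ang 78.7 z [0.015 0.055 0.142] mean [ 4.90e-01 -1.00e-04  7.08e-02]
px [257. 243.] n 417 rect c [467.   0.] size [39.8 52.9] ang 0.2 z [0.123 0.127 0.131] mean [ 4.674e-01 -4.000e-04  1.269e-01]
px [109. 266.] n 527 rect c [412.7 348.9] size [ 21.9 130.1] ang 5.9 z [0.014 0.018 0.024] mean [0.4127 0.3489 0.0181]
px [260. 307.] n 510 rect c [327.   -9.6] size [51.7 52.6] ang 0.9 z [0.021 0.064 0.067] mean [ 0.3284 -0.0091  0.0587]
```

View pics/tray.png

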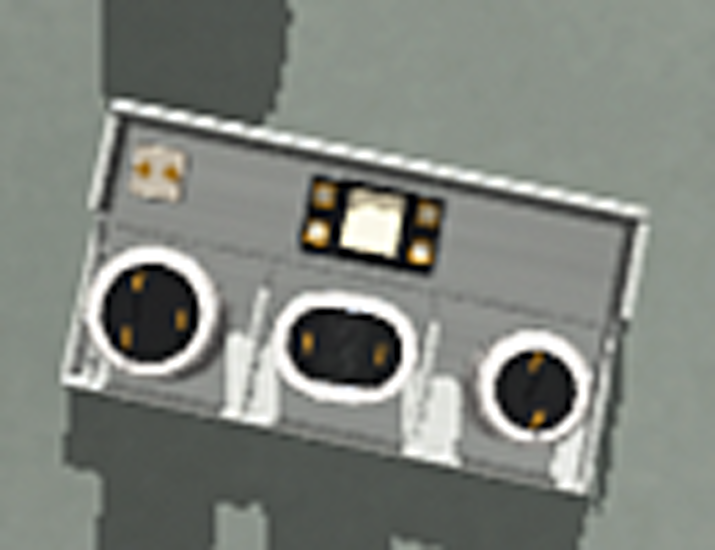

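View pics/box.png

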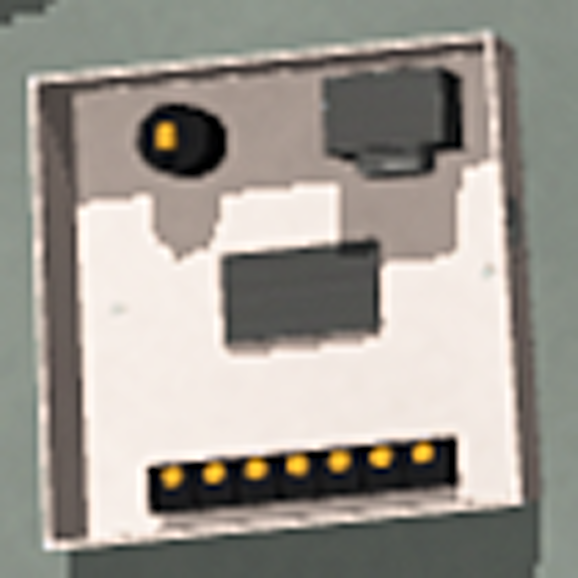

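```bash
cat >> h.py <<'E'
from scipy.spatial.transform import Rotation as R
def plan(x,y,z,yaw,o=None):
    """TCP target (m), world heading of tool y (deg, mod 180). Prints units: az total, then tx,ty,tz totals after the turn; returns."""
    s=sense();T=R.from_rotvec(s["orientation"]);M=T.as_matrix()
    h=np.degrees(np.arctan2(M[1,1],M[0,1]));dy=(yaw-h+90)%180-90
    N=R.from_euler('z',dy,degrees=True).as_matrix()@R.from_euler('z',h,degrees=True).as_matrix()@np.array([[0,1,0],[1,0,0],[0,0,-1.]])
    t=N.T@(np.array([x,y,z])-s["eef_pos"])/.15
    e=(M.T@N);print("t",round(s["time"],2),"pos",np.round(s["eef_pos"],4),"head",round(h,2),"j6",round(s["qpos"][5],2),"turn units",np.round(R.from_matrix(e).as_rotvec()/np.pi,4),"shift",np.round(t,3),"rows>=",round(np.linalg.norm(t)/.4,1))
E
python3 - <<'E'
from h import *
d=np.load("pics/top0.npy");X=cloud("top",d);p=cv2.imread("pics/top0.png")
def rect(m,z):
    c=max(cv2.findContours(m.astype(np.uint8),0,2)[0],key=cv2.contourArea)
    q=np.array([ray("top",*a[0],z)[:2]*1000 for a in c],np.float32);print(np.round(cv2.minAreaRect(q),1) if 0 else cv2.minAreaRect(q))
m=np.zeros(d.shape,bool);m[180:310,345:440]=p[180:310,345:440].max(2)<50;rect(m,.003)
m[:]=0;m[215:248,90:130]=p[215:248,90:130].max(2)<120;rect(m,.006)
# tray back wall top edge & relay top
m[:]=0;m[205:240,235:290]=(X[205:240,235:290,2]>.03)&(X[205:240,235:290,2]<.0525);rect(m,.045)
for a in [(ray("top",195+115/5.5,180+103/5.5,.06)),ray("top",195+645/5.5,180+212/5.5,.06)]:print(a)
print("term",ray("top",195+158/5.5,180+172/5.5,.021))
plan(.452,-.0715,.20,-11.3)
E
```

```text
((474.29107666015625, -325.3184814453125), (248.42127990722656, 128.75), 7.030218601226807)
((492.6302795410156, 355.5307312011719), (41.31586456298828, 68.23237609863281), 5.496420860290527)
((521.1371459960938, -12.004684448242188), (57.0230598449707, 32.75051498413086), 80.02593994140625)
[0.56962555 0.09382965 0.06      ]
[ 0.52510957 -0.12673176  0.06      ]
term [0.54430468 0.07846491 0.021     ]
t 0.1 pos [ 0.1617 -0.6034  0.1969] head -75.0 j6 -0.1 turn units [-3.000e-04 -2.000e-04 -3.539e-01] shift [ 3.856  1.203 -0.021] rows>= 10.1
```

```bash
python3 -m crank '[{"jaw":1,"az":-0.0506},{"jaw":1,"az":-0.0506},{"jaw":1,"az":-0.0506},{"jaw":1,"az":-0.0506},{"jaw":1,"az":-0.0506},{"jaw":1,"az":-0.0506},{"jaw":1,"az":-0.0503},{"jaw":1,"tx":0.297,"ty":0.0925},{"jaw":1,"tx":0.297,"ty":0.0925},{"jaw":1,"tx":0.297,"ty":0.0925},{"jaw":1,"tx":0.297,"ty":0.0925},{"jaw":1,"tx":0.297,"ty":0.0925},{"jaw":1,"tx":0.297,"ty":0.0925},{"jaw":1,"tx":0.297,"ty":0.0925},{"jaw":1,"tx":0.297,"ty":0.0925},{"jaw":1,"tx":0.297,"ty":0.0925},{"jaw":1,"tx":0.297,"ty":0.0925},{"jaw":1,"tx":0.297,"ty":0.0925},{"jaw":1,"tx":0.297,"ty":0.0925},{"jaw":1,"tx":0.297,"ty":0.0925}]'
python3 -c "
from h import *
plan(.452,-.0715,.09,-11.4)"
```

```text
t 0.1 pos [ 0.1617 -0.6034  0.1969] head -75.0 j6 -0.1 turn units [-3.000e-04 -2.000e-04 -3.533e-01] shift [3.858 1.196 0.712] rows>= 10.3schema error: expected keys jaw, tx, ty, tz, ax, ay, az
```

```bash
python3 -m crank '[{"jaw":1,"tx":0,"ty":0,"tz":0,"ax":0,"ay":0,"az":-0.0505},{"jaw":1,"tx":0,"ty":0,"tz":0,"ax":0,"ay":0,"az":-0.0505},{"jaw":1,"tx":0,"ty":0,"tz":0,"ax":0,"ay":0,"az":-0.0505},{"jaw":1,"tx":0,"ty":0,"tz":0,"ax":0,"ay":0,"az":-0.0505},{"jaw":1,"tx":0,"ty":0,"tz":0,"ax":0,"ay":0,"az":-0.0505},{"jaw":1,"tx":0,"ty":0,"tz":0,"ax":0,"ay":0,"az":-0.0505},{"jaw":1,"tx":0,"ty":0,"tz":0,"ax":0,"ay":0,"az":-0.0505},{"jaw":1,"tx":0.32,"ty":0.1,"tz":0,"ax":0,"ay":0,"az":0},{"jaw":1,"tx":0.32,"ty":0.1,"tz":0,"ax":0,"ay":0,"az":0},{"jaw":1,"tx":0.32,"ty":0.1,"tz":0,"ax":0,"ay":0,"az":0},{"jaw":1,"tx":0.32,"ty":0.1,"tz":0,"ax":0,"ay":0,"az":0},{"jaw":1,"tx":0.32,"ty":0.1,"tz":0,"ax":0,"ay":0,"az":0},{"jaw":1,"tx":0.32,"ty":0.1,"tz":0,"ax":0,"ay":0,"az":0},{"jaw":1,"tx":0.32,"ty":0.1,"tz":0,"ax":0,"ay":0,"az":0},{"jaw":1,"tx":0.32,"ty":0.1,"tz":0,"ax":0,"ay":0,"az":0},{"jaw":1,"tx":0.32,"ty":0.1,"tz":0,"ax":0,"ay":0,"az":0},{"jaw":1,"tx":0.32,"ty":0.1,"tz":0,"ax":0,"ay":0,"az":0},{"jaw":1,"tx":0.32,"ty":0.1,"tz":0,"ax":0,"ay":0,"az":0},{"jaw":1,"tx":0.32,"ty":0.1,"tz":0,"ax":0,"ay":0,"az":0}]'
python3 -c "
from h import *
plan(.452,-.0715,.09,-11.4)"
```

```text
time: 2.48
eef_pos: [0.4523, -0.0729, 0.1973]
orientation: [-2.43, -1.99, 0.0]
force: [1.1, -1.2, 0.2]
grip_width: 1.0
gripper_force: 0.0
t 2.48 pos [ 0.4523 -0.0729  0.1973] head -11.37 j6 -0.09 turn units [-0.0001  0.      0.0002] shift [ 0.009 -0.003  0.715] rows>= 1.8
```

Tracking is accurate. Descend on the slim can, grip, and lift.

```bash
python3 -m crank '[{"jaw":1,"tx":0.009,"ty":-0.003,"tz":0.2,"ax":0,"ay":0,"az":0},{"jaw":1,"tx":0,"ty":0,"tz":0.2,"ax":0,"ay":0,"az":0},{"jaw":1,"tx":0,"ty":0,"tz":0.2,"ax":0,"ay":0,"az":0},{"jaw":1,"tx":0,"ty":0,"tz":0.11,"ax":0,"ay":0,"az":0},{"jaw":-1,"tx":0,"ty":0,"tz":0,"ax":0,"ay":0,"az":0},{"jaw":-1,"tx":0,"ty":0,"tz":0,"ax":0,"ay":0,"az":0},{"jaw":-1,"tx":0,"ty":0,"tz":0,"ax":0,"ay":0,"az":0},{"jaw":-1,"tx":0,"ty":0,"tz":0,"ax":0,"ay":0,"az":0},{"jaw":-1,"tx":0,"ty":0,"tz":0,"ax":0,"ay":0,"az":0},{"jaw":-1,"tx":0,"ty":0,"tz":0,"ax":0,"ay":0,"az":0},{"jaw":-1,"tx":0,"ty":0,"tz":0,"ax":0,"ay":0,"az":0},{"jaw":-1,"tx":0,"ty":0,"tz":0,"ax":0,"ay":0,"az":0},{"jaw":-1,"tx":0,"ty":0,"tz":-0.05,"ax":0,"ay":0,"az":0},{"jaw":-1,"tx":0,"ty":0,"tz":-0.12,"ax":0,"ay":0,"az":0},{"jaw":-1,"tx":0,"ty":0,"tz":-0.17,"ax":0,"ay":0,"az":0},{"jaw":-1,"tx":0,"ty":0,"tz":-0.1,"ax":0,"ay":0,"az":0}]'
python3 - <<'E'
from h import *
r=np.radians(7.03);ex=np.array([np.cos(r),np.sin(r)])
for k in(80,0,-80):
    q=np.array([.4743,-.3253])+ex*k/1000;print(k,q);plan(q[0],q[1],.096,-82.97)
p,_=grab_frame("side");cv2.imwrite("pics/s1.png",cv2.resize(p[100:280,130:330,::-1],None,fx=3,fy=3))
E
```

```text
time: 4.47
eef_pos: [0.452, -0.0732, 0.1587]
orientation: [2.429, 1.99, 0.002]
force: [1.1, 0.1, -2.2]
grip_width: 0.477
gripper_force: 61.3
80 [ 0.55369858 -0.31550888]
t 4.47 pos [ 0.452  -0.0732  0.1587] head -11.37 j6 -0.09 turn units [ 5.000e-04 -3.000e-04  3.978e-01] shift [0.475 1.686 0.418] rows>= 4.5
0 [ 0.4743 -0.3253]
t 4.47 pos [ 0.452  -0.0732  0.1587] head -11.37 j6 -0.09 turn units [ 5.000e-04 -3.000e-04  3.978e-01] shift [-0.058  1.686  0.418] rows>= 4.3
-80 [ 0.39490142 -0.33509112]
t 4.47 pos [ 0.452  -0.0732  0.1587] head -11.37 j6 -0.09 turn units [ 5.000e-04 -3.000e-04  3.978e-01] shift [-0.592  1.686  0.418] rows>= 4.6
```

View pics/s1.png

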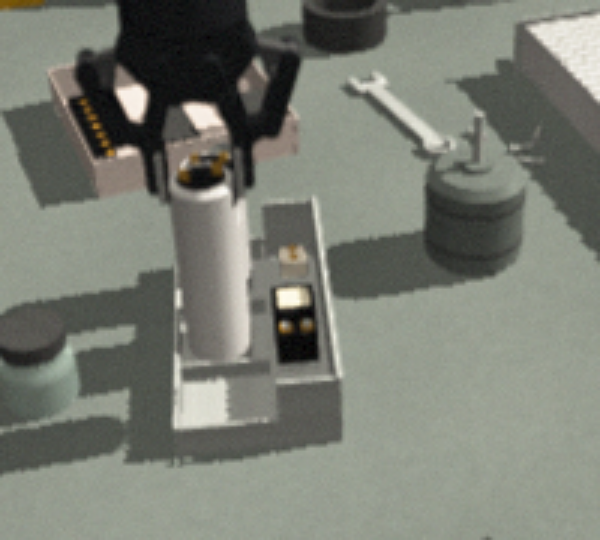

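```bash
sed -i 's/^    e=(M.T@N);/    e=(M.T@N);print("cur-axes shift",np.round(M.T@(np.array([x,y,z])-s["eef_pos"])\/.15,3));/' h.py
python3 -m crank '[{"jaw":-1,"tx":-0.15,"ty":-0.03,"tz":0,"ax":0,"ay":0,"az":0},{"jaw":-1,"tx":-0.25,"ty":0,"tz":0,"ax":0,"ay":0,"az":0},{"jaw":-1,"tx":-0.3,"ty":0,"tz":0,"ax":0,"ay":0,"az":0},{"jaw":-1,"tx":-0.3,"ty":0,"tz":0,"ax":0,"ay":0,"az":0},{"jaw":-1,"tx":-0.3,"ty":0,"tz":0,"ax":0,"ay":0,"az":0},{"jaw":-1,"tx":-0.25,"ty":0,"tz":0,"ax":0,"ay":0,"az":0},{"jaw":-1,"tx":-0.16,"ty":0,"tz":0,"ax":0,"ay":0,"az":0},{"jaw":-1,"tx":-0.075,"ty":0,"tz":0,"ax":0,"ay":0,"az":0},{"jaw":-1,"tx":0,"ty":0,"tz":0,"ax":0,"ay":0,"az":0.03},{"jaw":-1,"tx":0,"ty":0,"tz":0,"ax":0,"ay":0,"az":0.055},{"jaw":-1,"tx":0,"ty":0,"tz":0,"ax":0,"ay":0,"az":0.055},{"jaw":-1,"tx":0,"ty":0,"tz":0,"ax":0,"ay":0,"az":0.055},{"jaw":-1,"tx":0,"ty":0,"tz":0,"ax":0,"ay":0,"az":0.055},{"jaw":-1,"tx":0,"ty":0,"tz":0,"ax":0,"ay":0,"az":0.055},{"jaw":-1,"tx":0,"ty":0,"tz":0,"ax":0,"ay":0,"az":0.055},{"jaw":-1,"tx":0,"ty":0,"tz":0,"ax":0,"ay":0,"az":0.0375}]'
python3 -c "
from h import *
plan(.3949,-.3351,.092,-82.97)"
```

```text
time: 6.52
eef_pos: [0.3945, -0.3339, 0.157]
orientation: [-3.136, -0.187, 0.0]
force: [-0.1, 0.7, -1.5]
grip_width: 0.483
gripper_force: 61.3
cur-axes shift [0.002 0.008 0.433]
t 6.53 pos [ 0.3945 -0.3339  0.157 ] head -83.16 j6 0.63 turn units [-0.0001  0.     -0.0011] shift [0.002 0.008 0.433] rows>= 1.1
```

```bash
python3 -m crank '[{"jaw":-1,"tx":0,"ty":0.008,"tz":0.13,"ax":0,"ay":0,"az":0},{"jaw":-1,"tx":0,"ty":0,"tz":0.17,"ax":0,"ay":0,"az":0},{"jaw":-1,"tx":0,"ty":0,"tz":0.09,"ax":0,"ay":0,"az":0},{"jaw":-1,"tx":0,"ty":0,"tz":0.04,"ax":0,"ay":0,"az":0},{"jaw":-1,"tx":0,"ty":0,"tz":0,"ax":0,"ay":0,"az":0},{"jaw":1,"tx":0,"ty":0,"tz":0,"ax":0,"ay":0,"az":0},{"jaw":1,"tx":0,"ty":0,"tz":0,"ax":0,"ay":0,"az":0},{"jaw":1,"tx":0,"ty":0,"tz":0,"ax":0,"ay":0,"az":0},{"jaw":1,"tx":0,"ty":0,"tz":0,"ax":0,"ay":0,"az":0},{"jaw":1,"tx":0,"ty":0,"tz":-0.2,"ax":0,"ay":0,"az":0},{"jaw":1,"tx":0,"ty":0,"tz":-0.3,"ax":0,"ay":0,"az":0},{"jaw":1,"tx":0,"ty":0,"tz":-0.2,"ax":0,"ay":0,"az":0},{"jaw":1,"tx":0,"ty":0,"tz":0,"ax":0,"ay":0,"az":-0.0567},{"jaw":1,"tx":0,"ty":0,"tz":0,"ax":0,"ay":0,"az":-0.0567},{"jaw":1,"tx":0,"ty":0,"tz":0,"ax":0,"ay":0,"az":-0.0567},{"jaw":1,"tx":0,"ty":0,"tz":0,"ax":0,"ay":0,"az":-0.0567},{"jaw":1,"tx":0,"ty":0,"tz":0,"ax":0,"ay":0,"az":-0.0567},{"jaw":1,"tx":0,"ty":0,"tz":0,"ax":0,"ay":0,"az":-0.0567},{"jaw":1,"tx":0,"ty":0,"tz":0,"ax":0,"ay":0,"az":-0.0567}]'
python3 - <<'E'
from h import *
plan(.467,0,.0755,-11.4)
p,d=grab_frame("side");cv2.imwrite("pics/s2.png",p[:,:,::-1])
X=cloud("side",d);z=X[...,2];m=(z>.13)&(z<.146);m[:150]=0;clusters(X,m,5)
E
```

```text
time: 8.9
eef_pos: [0.3945, -0.3358, 0.1974]
orientation: [-2.427, -1.995, 0.0]
force: [-0.7, 0.6, 0.9]
grip_width: 1.003
gripper_force: 0.0
cur-axes shift [2.29  0.042 0.813]
t 8.9 pos [ 0.3945 -0.3358  0.1974] head -11.14 j6 -0.63 turn units [-0.     -0.      0.0014] shift [2.29  0.031 0.812] rows>= 6.1
px [  3. 205.] n 88 rect c [82.9 -4.9] size [64.2  6.6] ang 87.4 z [0.131 0.137 0.145] mean [ 0.0837 -0.0113  0.1375]
px [199. 296.] n 597 rect c [ 395.2 -338.8] size [43.2 41.5] ang 9.9 z [0.131 0.139 0.141] mean [ 0.3945 -0.3419  0.1383]
```

View pics/s2.png

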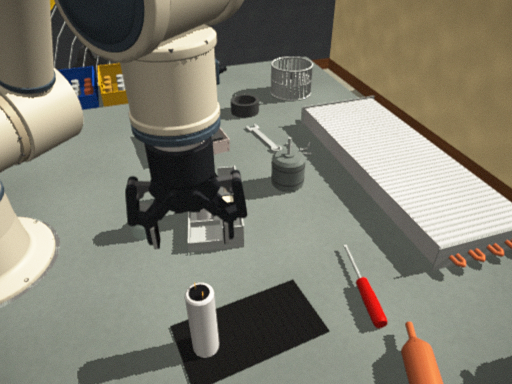

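```bash
python3 -m crank '[{"jaw":1,"tx":0.287,"ty":0.03,"tz":0,"ax":0,"ay":0,"az":0.0014},{"jaw":1,"tx":0.287,"ty":0,"tz":0,"ax":0,"ay":0,"az":0},{"jaw":1,"tx":0.287,"ty":0,"tz":0,"ax":0,"ay":0,"az":0},{"jaw":1,"tx":0.287,"ty":0,"tz":0,"ax":0,"ay":0,"az":0},{"jaw":1,"tx":0.287,"ty":0,"tz":0,"ax":0,"ay":0,"az":0},{"jaw":1,"tx":0.287,"ty":0,"tz":0,"ax":0,"ay":0,"az":0},{"jaw":1,"tx":0.287,"ty":0,"tz":0,"ax":0,"ay":0,"az":0},{"jaw":1,"tx":0.28,"ty":0,"tz":0,"ax":0,"ay":0,"az":0},{"jaw":1,"tx":0,"ty":0,"tz":0.2,"ax":0,"ay":0,"az":0},{"jaw":1,"tx":0,"ty":0,"tz":0.25,"ax":0,"ay":0,"az":0},{"jaw":1,"tx":0,"ty":0,"tz":0.25,"ax":0,"ay":0,"az":0},{"jaw":1,"tx":0,"ty":0,"tz":0.1,"ax":0,"ay":0,"az":0}]'
python3 -c "
from h import *
plan(.467,0,.0770,-11.4)"
```

```text
time: 10.45
eef_pos: [0.4676, -0.0004, 0.0756]
orientation: [-2.439, -1.978, 0.003]
force: [-0.5, -0.3, 0.4]
grip_width: 0.998
gripper_force: 0.0
cur-axes shift [ 0.002 -0.004 -0.009]
t 10.45 pos [ 4.676e-01 -4.000e-04  7.560e-02] head -11.91 j6 0.08 turn units [-0.0008  0.0001 -0.0029] shift [ 0.002 -0.004 -0.009] rows>= 0.0
```

```bash
python3 -m crank '[{"jaw":-1,"tx":0,"ty":0,"tz":0,"ax":0,"ay":0,"az":0},{"jaw":-1,"tx":0,"ty":0,"tz":0,"ax":0,"ay":0,"az":0},{"jaw":-1,"tx":0,"ty":0,"tz":0,"ax":0,"ay":0,"az":0},{"jaw":-1,"tx":0,"ty":0,"tz":0,"ax":0,"ay":0,"az":0},{"jaw":-1,"tx":0,"ty":0,"tz":0,"ax":0,"ay":0,"az":0},{"jaw":-1,"tx":0,"ty":0,"tz":0,"ax":0,"ay":0,"az":0},{"jaw":-1,"tx":0,"ty":0,"tz":0,"ax":0,"ay":0,"az":0},{"jaw":-1,"tx":0,"ty":0,"tz":0,"ax":0,"ay":0,"az":0},{"jaw":-1,"tx":0,"ty":0,"tz":-0.05,"ax":0,"ay":0,"az":0},{"jaw":-1,"tx":0,"ty":0,"tz":-0.12,"ax":0,"ay":0,"az":0},{"jaw":-1,"tx":0,"ty":0,"tz":-0.17,"ax":0,"ay":0,"az":0},{"jaw":-1,"tx":0,"ty":0,"tz":-0.1,"ax":0,"ay":0,"az":0}]'
python3 -m crank '[{"jaw":-1,"tx":-0.169,"ty":0.038,"tz":0,"ax":0,"ay":0,"az":0},{"jaw":-1,"tx":-0.296,"ty":0.066,"tz":0,"ax":0,"ay":0,"az":0},{"jaw":-1,"tx":-0.338,"ty":0.076,"tz":0,"ax":0,"ay":0,"az":0},{"jaw":-1,"tx":-0.338,"ty":0.076,"tz":0,"ax":0,"ay":0,"az":0},{"jaw":-1,"tx":-0.338,"ty":0.076,"tz":0,"ax":0,"ay":0,"az":0},{"jaw":-1,"tx":-0.296,"ty":0.066,"tz":0,"ax":0,"ay":0,"az":0},{"jaw":-1,"tx":-0.211,"ty":0.047,"tz":0,"ax":0,"ay":0,"az":0},{"jaw":-1,"tx":-0.128,"ty":0.028,"tz":0,"ax":0,"ay":0,"az":0},{"jaw":-1,"tx":0,"ty":0,"tz":0,"ax":0,"ay":0,"az":0.03},{"jaw":-1,"tx":0,"ty":0,"tz":0,"ax":0,"ay":0,"az":0.055},{"jaw":-1,"tx":0,"ty":0,"tz":0,"ax":0,"ay":0,"az":0.055},{"jaw":-1,"tx":0,"ty":0,"tz":0,"ax":0,"ay":0,"az":0.055},{"jaw":-1,"tx":0,"ty":0,"tz":0,"ax":0,"ay":0,"az":0.055},{"jaw":-1,"tx":0,"ty":0,"tz":0,"ax":0,"ay":0,"az":0.055},{"jaw":-1,"tx":0,"ty":0,"tz":0,"ax":0,"ay":0,"az":0.055},{"jaw":-1,"tx":0,"ty":0,"tz":0,"ax":0,"ay":0,"az":0.0375}]'
python3 -c "
from h import *
plan(.4743,-.3253,.078,-82.97)"
```

```text
time: 11.95
eef_pos: [0.469, -0.0006, 0.1452]
orientation: [2.436, 1.982, 0.002]
force: [0.3, 0.2, -2.9]
grip_width: 0.45
gripper_force: 61.2
time: 13.95
eef_pos: [0.4736, -0.3248, 0.1438]
orientation: [-3.136, -0.177, 0.0]
force: [1.0, 0.5, -2.4]
grip_width: 0.454
gripper_force: 61.4
cur-axes shift [0.004 0.004 0.438]
t 13.95 pos [ 0.4736 -0.3248  0.1438] head -83.53 j6 0.75 turn units [-0.0001  0.     -0.0031] shift [0.004 0.004 0.438] rows>= 1.1
```

```bash
python3 -m crank '[{"jaw":-1,"tx":0.004,"ty":0.004,"tz":0.13,"ax":0,"ay":0,"az":0},{"jaw":-1,"tx":0,"ty":0,"tz":0.17,"ax":0,"ay":0,"az":0},{"jaw":-1,"tx":0,"ty":0,"tz":0.09,"ax":0,"ay":0,"az":0},{"jaw":-1,"tx":0,"ty":0,"tz":0.04,"ax":0,"ay":0,"az":0},{"jaw":-1,"tx":0,"ty":0,"tz":0,"ax":0,"ay":0,"az":0},{"jaw":1,"tx":0,"ty":0,"tz":0,"ax":0,"ay":0,"az":0},{"jaw":1,"tx":0,"ty":0,"tz":0,"ax":0,"ay":0,"az":0},{"jaw":1,"tx":0,"ty":0,"tz":0,"ax":0,"ay":0,"az":0},{"jaw":1,"tx":0,"ty":0,"tz":0,"ax":0,"ay":0,"az":0},{"jaw":1,"tx":0,"ty":0,"tz":-0.25,"ax":0,"ay":0,"az":0},{"jaw":1,"tx":0,"ty":0,"tz":-0.35,"ax":0,"ay":0,"az":0},{"jaw":1,"tx":0,"ty":0,"tz":-0.2,"ax":0,"ay":0,"az":0},{"jaw":1,"tx":0,"ty":0,"tz":0,"ax":0,"ay":0,"az":-0.057},{"jaw":1,"tx":0,"ty":0,"tz":0,"ax":0,"ay":0,"az":-0.057},{"jaw":1,"tx":0,"ty":0,"tz":0,"ax":0,"ay":0,"az":-0.057},{"jaw":1,"tx":0,"ty":0,"tz":0,"ax":0,"ay":0,"az":-0.057},{"jaw":1,"tx":0,"ty":0,"tz":0,"ax":0,"ay":0,"az":-0.057},{"jaw":1,"tx":0,"ty":0,"tz":0,"ax":0,"ay":0,"az":-0.057},{"jaw":1,"tx":0,"ty":0,"tz":0,"ax":0,"ay":0,"az":-0.057}]'
python3 -c "
from h import *
plan(.480,.0745,.0710,-11.4)"
```

```text
time: 16.32
eef_pos: [0.4742, -0.3259, 0.1989]
orientation: [-2.426, -1.996, -0.0]
force: [-0.7, 0.3, -0.0]
grip_width: 0.997
gripper_force: 0.0
cur-axes shift [ 2.627 -0.477  0.853]
t 16.32 pos [ 0.4742 -0.3259  0.1989] head -11.13 j6 -0.51 turn units [-0.     -0.      0.0015] shift [ 2.624 -0.49   0.852] rows>= 7.0
```

```bash
python3 -m crank '[{"jaw":1,"tx":0.292,"ty":-0.054,"tz":0,"ax":0,"ay":0,"az":0},{"jaw":1,"tx":0.292,"ty":-0.054,"tz":0,"ax":0,"ay":0,"az":0},{"jaw":1,"tx":0.292,"ty":-0.054,"tz":0,"ax":0,"ay":0,"az":0},{"jaw":1,"tx":0.292,"ty":-0.054,"tz":0,"ax":0,"ay":0,"az":0},{"jaw":1,"tx":0.292,"ty":-0.054,"tz":0,"ax":0,"ay":0,"az":0},{"jaw":1,"tx":0.292,"ty":-0.054,"tz":0,"ax":0,"ay":0,"az":0},{"jaw":1,"tx":0.292,"ty":-0.054,"tz":0,"ax":0,"ay":0,"az":0},{"jaw":1,"tx":0.292,"ty":-0.054,"tz":0,"ax":0,"ay":0,"az":0},{"jaw":1,"tx":0.292,"ty":-0.05,"tz":0,"ax":0,"ay":0,"az":0},{"jaw":1,"tx":0,"ty":0,"tz":0.1,"ax":0,"ay":0,"az":0}]'
python3 -c "
from h import *
plan(.480,.0745,.0730,-11.4)"
```

```text
time: 17.58
eef_pos: [0.4823, 0.0773, 0.1845]
orientation: [2.428, 1.992, 0.003]
force: [-0.1, 0.3, -0.2]
grip_width: 1.001
gripper_force: 0.0
cur-axes shift [-0.022 -0.013  0.743]
t 17.57 pos [0.4823 0.0773 0.1845] head -11.28 j6 0.23 turn units [ 0.0006 -0.0003  0.0007] shift [-0.021 -0.011  0.743] rows>= 1.9
```

```bash
python3 -m crank '[{"jaw":1,"tx":-0.01,"ty":-0.006,"tz":0.2,"ax":0,"ay":0,"az":0},{"jaw":1,"tx":0,"ty":0,"tz":0.25,"ax":0,"ay":0,"az":0},{"jaw":1,"tx":0,"ty":0,"tz":0.2,"ax":0,"ay":0,"az":0},{"jaw":1,"tx":0,"ty":0,"tz":0.08,"ax":0,"ay":0,"az":0},{"jaw":1,"tx":0,"ty":0,"tz":0,"ax":0,"ay":0,"az":0},{"jaw":-1,"tx":0,"ty":0,"tz":0,"ax":0,"ay":0,"az":0},{"jaw":-1,"tx":0,"ty":0,"tz":0,"ax":0,"ay":0,"az":0},{"jaw":-1,"tx":0,"ty":0,"tz":0,"ax":0,"ay":0,"az":0},{"jaw":-1,"tx":0,"ty":0,"tz":0,"ax":0,"ay":0,"az":0},{"jaw":-1,"tx":0,"ty":0,"tz":0,"ax":0,"ay":0,"az":0},{"jaw":-1,"tx":0,"ty":0,"tz":0,"ax":0,"ay":0,"az":0},{"jaw":-1,"tx":0,"ty":0,"tz":0,"ax":0,"ay":0,"az":0},{"jaw":-1,"tx":0,"ty":0,"tz":-0.05,"ax":0,"ay":0,"az":0},{"jaw":-1,"tx":0,"ty":0,"tz":-0.12,"ax":0,"ay":0,"az":0},{"jaw":-1,"tx":0,"ty":0,"tz":-0.18,"ax":0,"ay":0,"az":0},{"jaw":-1,"tx":0,"ty":0,"tz":-0.16,"ax":0,"ay":0,"az":0},{"jaw":-1,"tx":0,"ty":0,"tz":-0.1,"ax":0,"ay":0,"az":0},{"jaw":-1,"tx":0,"ty":0,"tz":0,"ax":0,"ay":0,"az":0}]'
python3 -c "
from h import *
plan(.5537,-.3155,.0740,-82.97)"
```

```text
time: 19.82
eef_pos: [0.4811, 0.0735, 0.167]
orientation: [2.431, 1.988, 0.003]
force: [0.3, -0.6, -3.2]
grip_width: 0.565
gripper_force: 62.8
cur-axes shift [-2.446  0.988  0.621]
t 19.82 pos [0.4811 0.0735 0.167 ] head -11.46 j6 0.23 turn units [ 0.0005 -0.0006  0.3973] shift [0.163 2.633 0.62 ] rows>= 6.8
```

```bash
python3 -m crank '[{"jaw":-1,"tx":-0.171,"ty":0.069,"tz":0,"ax":0,"ay":0,"az":0},{"jaw":-1,"tx":-0.294,"ty":0.119,"tz":0,"ax":0,"ay":0,"az":0},{"jaw":-1,"tx":-0.342,"ty":0.138,"tz":0,"ax":0,"ay":0,"az":0},{"jaw":-1,"tx":-0.367,"ty":0.148,"tz":0,"ax":0,"ay":0,"az":0},{"jaw":-1,"tx":-0.367,"ty":0.148,"tz":0,"ax":0,"ay":0,"az":0},{"jaw":-1,"tx":-0.318,"ty":0.128,"tz":0,"ax":0,"ay":0,"az":0},{"jaw":-1,"tx":-0.269,"ty":0.109,"tz":0,"ax":0,"ay":0,"az":0},{"jaw":-1,"tx":-0.196,"ty":0.079,"tz":0,"ax":0,"ay":0,"az":0},{"jaw":-1,"tx":-0.122,"ty":0.049,"tz":0,"ax":0,"ay":0,"az":0},{"jaw":-1,"tx":0,"ty":0,"tz":0,"ax":0,"ay":0,"az":0.03},{"jaw":-1,"tx":0,"ty":0,"tz":0,"ax":0,"ay":0,"az":0.055},{"jaw":-1,"tx":0,"ty":0,"tz":0,"ax":0,"ay":0,"az":0.055},{"jaw":-1,"tx":0,"ty":0,"tz":0,"ax":0,"ay":0,"az":0.055},{"jaw":-1,"tx":0,"ty":0,"tz":0,"ax":0,"ay":0,"az":0.055},{"jaw":-1,"tx":0,"ty":0,"tz":0,"ax":0,"ay":0,"az":0.055},{"jaw":-1,"tx":0,"ty":0,"tz":0,"ax":0,"ay":0,"az":0.055},{"jaw":-1,"tx":0,"ty":0,"tz":0,"ax":0,"ay":0,"az":0.0373},{"jaw":-1,"tx":0,"ty":0,"tz":0,"ax":0,"ay":0,"az":0}]'
python3 -c "
from h import *
plan(.5537,-.3155,.0745,-82.97)"
```

```text
time: 22.08
eef_pos: [0.5526, -0.3149, 0.1654]
orientation: [-3.135, -0.194, 0.001]
force: [0.4, 0.1, -3.7]
grip_width: 0.567
gripper_force: 62.8
cur-axes shift [0.007 0.005 0.606]
t 22.07 pos [ 0.5526 -0.3149  0.1654] head -82.91 j6 0.84 turn units [-0.0002  0.0002  0.0004] shift [0.007 0.005 0.606] rows>= 1.5
```

```bash
python3 -m crank '[{"jaw":-1,"tx":0.005,"ty":0.004,"tz":0.15,"ax":0,"ay":0,"az":0},{"jaw":-1,"tx":0,"ty":0,"tz":0.2,"ax":0,"ay":0,"az":0},{"jaw":-1,"tx":0,"ty":0,"tz":0.15,"ax":0,"ay":0,"az":0},{"jaw":-1,"tx":0,"ty":0,"tz":0.07,"ax":0,"ay":0,"az":0},{"jaw":-1,"tx":0,"ty":0,"tz":0.03,"ax":0,"ay":0,"az":0},{"jaw":-1,"tx":0,"ty":0,"tz":0,"ax":0,"ay":0,"az":0},{"jaw":1,"tx":0,"ty":0,"tz":0,"ax":0,"ay":0,"az":0},{"jaw":1,"tx":0,"ty":0,"tz":0,"ax":0,"ay":0,"az":0},{"jaw":1,"tx":0,"ty":0,"tz":0,"ax":0,"ay":0,"az":0},{"jaw":1,"tx":0,"ty":0,"tz":0,"ax":0,"ay":0,"az":0},{"jaw":1,"tx":0,"ty":0,"tz":-0.2,"ax":0,"ay":0,"az":0},{"jaw":1,"tx":0,"ty":0,"tz":-0.35,"ax":0,"ay":0,"az":0},{"jaw":1,"tx":0,"ty":0,"tz":-0.3,"ax":0,"ay":0,"az":0},{"jaw":1,"tx":0,"ty":0,"tz":0,"ax":0,"ay":0,"az":0.0485},{"jaw":1,"tx":0,"ty":0,"tz":0,"ax":0,"ay":0,"az":0.0485}]'
python3 - <<'E'
from h import *
p,d=grab_frame("top");cv2.imwrite("pics/top1.png",cv2.resize(p[180:330,195:445,::-1],None,fx=3,fy=3));np.save("pics/top1.npy",d);cv2.imwrite("pics/top1f.png",p[:,:,::-1])
X=cloud("top",d);z=X[...,2];m=(z>.032)&(z<.0525);m[:205]=0;m[240:]=0;m[:,:235]=0;m[:,292:]=0;clusters(X,m)
plan(.5214,-.012,.0690,79.3)
q=cv2.cvtColor(p,cv2.COLOR_RGB2BGR);m=np.zeros(d.shape,np.uint8);m[205:240,240:285]=(q[205:240,240:285].max(2)<60)
c=np.argwhere(m);pts=np.array([ray("top",b,a,.03)[:2]*1000 for a,b in c],np.float32);print(cv2.minAreaRect(pts))
X2,d2=grab_frame("side");C=cloud("side",d2);z=C[...,2];m=(z>.11)&(z<.146);m[:230]=0;clusters(C,m,20)
E
```

```text
time: 23.95
eef_pos: [0.5537, -0.3162, 0.2041]
orientation: [3.127, -0.293, 0.002]
force: [-1.0, 1.7, -0.6]
grip_width: 0.999
gripper_force: 0.0
px [262. 221.] n 333 rect c [521.4 -12.2] size [57.6 31.9] ang 79.3 z [0.033 0.046 0.05 ] mean [ 0.5211 -0.0121  0.0428]
cur-axes shift [-0.604 -1.947  0.898]
t 24.0 pos [ 0.5536 -0.3161  0.2037] head -101.18 j6 1.15 turn units [ 0.0001 -0.0002 -0.0027] shift [-0.587 -1.952  0.898] rows>= 5.6
((527.5381469726562, -7.422191619873047), (98.49762725830078, 40.61930465698242), 78.58745574951172)
px [291. 270.] n 647 rect c [ 553.6 -319.1] size [50.9 49.3] ang 15.9 z [0.111 0.119 0.127] mean [ 0.5518 -0.3223  0.1187]
px [247. 284.] n 779 rect c [ 473.1 -326.5] size [55.8 42.2] ang 7.5 z [0.111 0.125 0.129] mean [ 0.4719 -0.3317  0.1235]
px [199. 300.] n 839 rect c [ 394.7 -338.7] size [42.4 43.4] ang 68.1 z [0.112 0.138 0.141] mean [ 0.3941 -0.3454  0.1331]
```

View pics/top1.png

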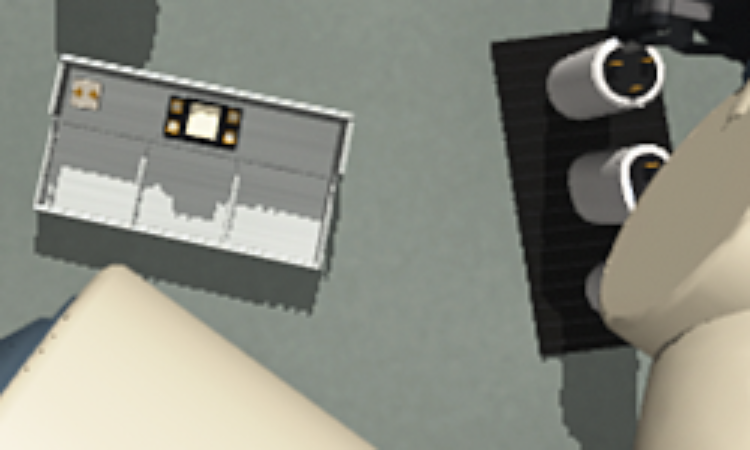

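```bash
python3 -m crank '[{"jaw":1,"tx":-0.084,"ty":-0.279,"tz":0,"ax":0,"ay":0,"az":-0.0027},{"jaw":1,"tx":-0.084,"ty":-0.279,"tz":0,"ax":0,"ay":0,"az":0},{"jaw":1,"tx":-0.084,"ty":-0.279,"tz":0,"ax":0,"ay":0,"az":0},{"jaw":1,"tx":-0.084,"ty":-0.279,"tz":0,"ax":0,"ay":0,"az":0},{"jaw":1,"tx":-0.084,"ty":-0.279,"tz":0,"ax":0,"ay":0,"az":0},{"jaw":1,"tx":-0.084,"ty":-0.279,"tz":0,"ax":0,"ay":0,"az":0},{"jaw":1,"tx":-0.083,"ty":-0.278,"tz":0,"ax":0,"ay":0,"az":0},{"jaw":1,"tx":0,"ty":0,"tz":0.25,"ax":0,"ay":0,"az":0},{"jaw":1,"tx":0,"ty":0,"tz":0.25,"ax":0,"ay":0,"az":0},{"jaw":1,"tx":0,"ty":0,"tz":0.2,"ax":0,"ay":0,"az":0},{"jaw":1,"tx":0,"ty":0,"tz":0,"ax":0,"ay":0,"az":0}]'
python3 -c "
from h import *
plan(.5214,-.0122,.0110,79.3)"
```

```text
time: 25.42
eef_pos: [0.5164, -0.0122, 0.0969]
orientation: [-3.13, 0.267, 0.006]
force: [0.5, 0.4, 0.6]
grip_width: 1.001
gripper_force: 0.0
cur-axes shift [ 0.035 -0.006  0.572]
t 25.43 pos [ 0.5164 -0.0122  0.0969] head -99.76 j6 1.6 turn units [0.0001 0.0013 0.0052] shift [ 0.033 -0.006  0.573] rows>= 1.4
```

```bash
python3 -m crank '[{"jaw":1,"tx":0.033,"ty":-0.006,"tz":0,"ax":0,"ay":0.001,"az":0.005},{"jaw":1,"tx":0,"ty":0,"tz":0,"ax":0,"ay":0,"az":0}]'
python3 -c "
from h import *
plan(.5214,-.0122,.0110,79.3)"
```

```text
time: 25.68
eef_pos: [0.5242, -0.0126, 0.0997]
orientation: [3.127, -0.296, 0.009]
force: [0.0, -0.6, -0.2]
grip_width: 0.999
gripper_force: 0.0
cur-axes shift [-0.022  0.001  0.591]
t 25.68 pos [ 0.5242 -0.0126  0.0997] head -100.83 j6 1.62 turn units [-0.0001 -0.0018 -0.0007] shift [-0.018  0.001  0.591] rows>= 1.5
```

```bash
python3 -m crank '[{"jaw":1,"tx":-0.01,"ty":0,"tz":0,"ax":0,"ay":-0.001,"az":0},{"jaw":1,"tx":0,"ty":0,"tz":0,"ax":0,"ay":0,"az":0},{"jaw":1,"tx":0,"ty":0,"tz":0,"ax":0,"ay":0,"az":0}]'
python3 -c "
from h import *
plan(.5214,-.0122,.0110,79.3)"
```

```text
time: 26.05
eef_pos: [0.5214, -0.0121, 0.0986]
orientation: [-3.127, 0.297, -0.0]
force: [-0.1, -0.1, 0.4]
grip_width: 1.0
gripper_force: 0.0
cur-axes shift [0.    0.001 0.584]
t 26.05 pos [ 0.5214 -0.0121  0.0986] head -100.84 j6 1.62 turn units [-0.     -0.0001 -0.0008] shift [0.    0.001 0.584] rows>= 1.5
```

Exact. Descend, grip gently, lift slightly and look.

```bash
python3 -m crank '[{"jaw":1,"tx":0,"ty":0,"tz":0.15,"ax":0,"ay":0,"az":-0.0008},{"jaw":1,"tx":0,"ty":0,"tz":0.2,"ax":0,"ay":0,"az":0},{"jaw":1,"tx":0,"ty":0,"tz":0.15,"ax":0,"ay":0,"az":0},{"jaw":1,"tx":0,"ty":0,"tz":0.08,"ax":0,"ay":0,"az":0},{"jaw":1,"tx":0,"ty":0,"tz":0,"ax":0,"ay":0,"az":0},{"jaw":-1,"tx":0,"ty":0,"tz":0,"ax":0,"ay":0,"az":0},{"jaw":-1,"tx":0,"ty":0,"tz":0,"ax":0,"ay":0,"az":0},{"jaw":-1,"tx":0,"ty":0,"tz":0,"ax":0,"ay":0,"az":0},{"jaw":-1,"tx":0,"ty":0,"tz":0,"ax":0,"ay":0,"az":0},{"jaw":-1,"tx":0,"ty":0,"tz":0,"ax":0,"ay":0,"az":0},{"jaw":-1,"tx":0,"ty":0,"tz":0,"ax":0,"ay":0,"az":0}]'
python3 -c "
from h import *
plan(.4926,.3566,.12,95.8)"
```

```text
time: 27.42
eef_pos: [0.5234, -0.0118, 0.013]
orientation: [-3.127, 0.293, -0.007]
force: [2.0, 6.6, 23.0]
grip_width: 0.005
gripper_force: 11.3
cur-axes shift [-0.655 -2.376 -0.714]
t 27.43 pos [ 0.5234 -0.0118  0.013 ] head -100.71 j6 1.62 turn units [-0.0001 -0.0014 -0.0917] shift [ 0.044 -2.464 -0.714] rows>= 6.4
```

Run:
```python
from h import *
p,d=grab_frame("side");cv2.imwrite("pics/s3.png",cv2.resize(p[130:270,150:300,::-1],None,fx=4,fy=4))
```

```text
(no output)
```

View pics/s3.png

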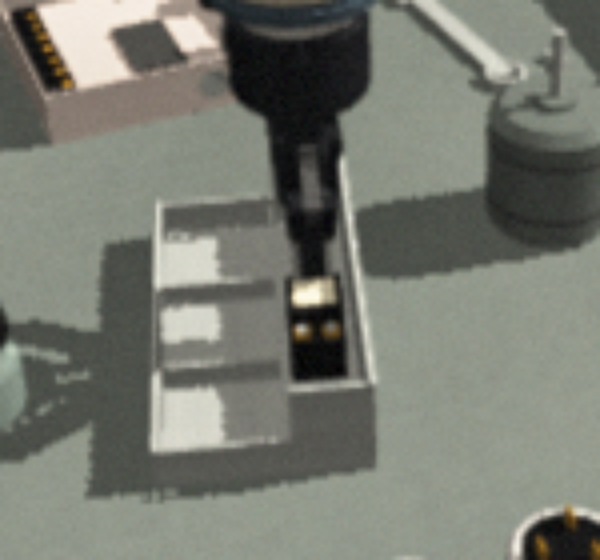

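```bash
python3 -m crank '[{"jaw":-1,"tx":0,"ty":0,"tz":-0.1,"ax":0,"ay":0,"az":0},{"jaw":-1,"tx":0,"ty":0,"tz":-0.2,"ax":0,"ay":0,"az":0},{"jaw":-1,"tx":0,"ty":0,"tz":-0.3,"ax":0,"ay":0,"az":0},{"jaw":-1,"tx":0,"ty":0,"tz":-0.3,"ax":0,"ay":0,"az":0},{"jaw":-1,"tx":0,"ty":0,"tz":-0.3,"ax":0,"ay":0,"az":0},{"jaw":1,"tx":0,"ty":-0.3,"tz":0,"ax":0,"ay":0,"az":0},{"jaw":1,"tx":0,"ty":-0.35,"tz":0,"ax":0,"ay":0,"az":0},{"jaw":1,"tx":0,"ty":-0.35,"tz":0,"ax":0,"ay":0,"az":0},{"jaw":1,"tx":0,"ty":-0.35,"tz":0,"ax":0,"ay":0,"az":0},{"jaw":1,"tx":0,"ty":-0.25,"tz":0,"ax":0,"ay":0,"az":0}]'
python3 - <<'E'
from h import *
p,d=grab_frame("top");cv2.imwrite("pics/top2.png",cv2.resize(p[185:285,195:325,::-1],None,fx=5,fy=5,interpolation=2));cv2.imwrite("pics/top2f.png",p[:,:,::-1])
X=cloud("top",d);z=X[...,2];m=(z>.032)&(z<.0525);m[:205]=0;m[245:]=0;m[:,235]=0;m[:,312:]=0;clusters(X,m)
p2,d2=grab_frame("side");np.save("pics/side2.npy",d2);cv2.imwrite("pics/side2.png",p2[:,:,::-1])
big=cv2.resize(p[185:285,215:325,::-1],(660,600),interpolation=2)[:330];sd=cv2.resize(p2[150:260,170:310,::-1],None,fx=4.7,fy=4.7)[: ,:660]
b=np.vstack([cv2.resize(big,(540,270)),cv2.resize(sd,(420,330))[:, :].repeat(1,0) if 0 else cv2.copyMakeBorder(cv2.resize(sd,(420,330)),0,0,0,120,0)]);cv2.imwrite("pics/two.png",b)
E
```

```text
time: 28.72
eef_pos: [0.5658, 0.2258, 0.192]
orientation: [-3.128, 0.291, -0.0]
force: [-0.2, -0.4, 0.3]
grip_width: 0.992
gripper_force: 0.0
px [ 62. 225.] n 90 rect c [510.2 458.5] size [92.6  5. ] ang 6.1 z [0.032 0.037 0.041] mean [0.5096 0.4582 0.037 ]
px [146. 224.] n 66 rect c [511.3 259.8] size [91.8  3.6] ang 6.0 z [0.033 0.038 0.042] mean [0.5118 0.2596 0.0378]
px [268. 222.] n 332 rect c [519. -26.] size [57.3 31.9] ang 78.4 z [0.033 0.045 0.05 ] mean [ 0.5188 -0.0259  0.0427]
px [308. 229.] n 20 rect c [ 502.3 -119.1] size [ 1.7 42.5] ang 79.6 z [0.032 0.041 0.051] mean [ 0.5013 -0.1186  0.0408]
```

View pics/two.png

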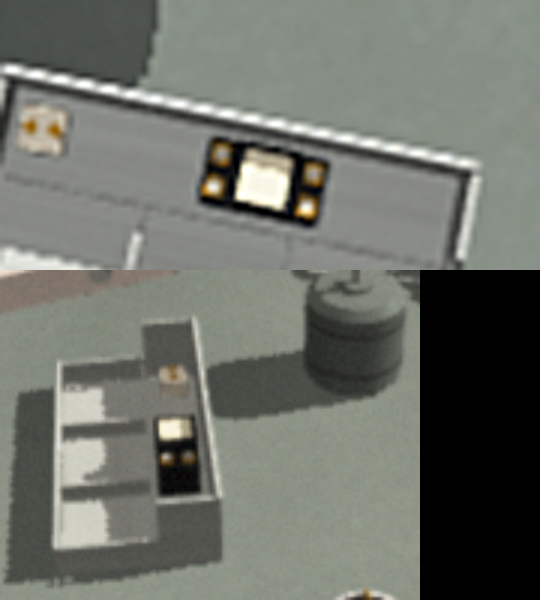

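Run:
```python
from h import *
for q in [(.5234,-.0118,.013),(.5234,-.0118,.03),(.5234,-.0118,.047),(.5234,-.0118,.06),(.523,.003,.013),(.523,.01,.013),(.523,.01,.04),(.519,-.026,.047),(.521,-.012,.047)]:
    a=proj("side",q);print(q,"px",a.round(1),"s3",((a-[150,130])*4).round())
d=np.load("pics/side2.npy");C=cloud("side",d);z=C[...,2];m=(z>.04)&(z<.05);m[:185]=0;m[225:]=0;m[:,:215]=0;m[:,242:]=0;clusters(C,m,10)
plan(.5187,-.0262,.0995,78.6)
```

```text
(0.5234, -0.0118, 0.013) px [227.7 209.1] s3 [311. 316.]
(0.5234, -0.0118, 0.03) px [227.4 203.5] s3 [310. 294.]
(0.5234, -0.0118, 0.047) px [227.1 197.7] s3 [308. 271.]
(0.5234, -0.0118, 0.06) px [226.9 193.2] s3 [307. 253.]
(0.523, 0.003, 0.013) px [225.9 205.4] s3 [304. 302.]
(0.523, 0.01, 0.013) px [225.2 203.6] s3 [301. 295.]
(0.523, 0.01, 0.04) px [224.6 194.7] s3 [299. 259.]
(0.519, -0.026, 0.047) px [226.9 201.7] s3 [307. 287.]
(0.521, -0.012, 0.047) px [226.1 198. ] s3 [304. 272.]
px [228. 204.] n 153 rect c [520.2 -30.4] size [37.1 31.7] ang 76.8 z [0.041 0.045 0.047] mean [ 0.5194 -0.0322  0.0447]
cur-axes shift [-1.000e-03  1.717e+00  6.140e-01]
t 28.82 pos [0.5659 0.227  0.1918] head -100.53 j6 2.04 turn units [-0.0003 -0.0001  0.0048] shift [0.025 1.717 0.615] rows>= 4.6
```

Run:
```python
import cv2
p=cv2.imread("pics/s3.png");cv2.imwrite("pics/s3c.png",cv2.resize(p[120:420,200:420],None,fx=2.4,fy=2))
```

```text
(no output)
```

View pics/s3c.png

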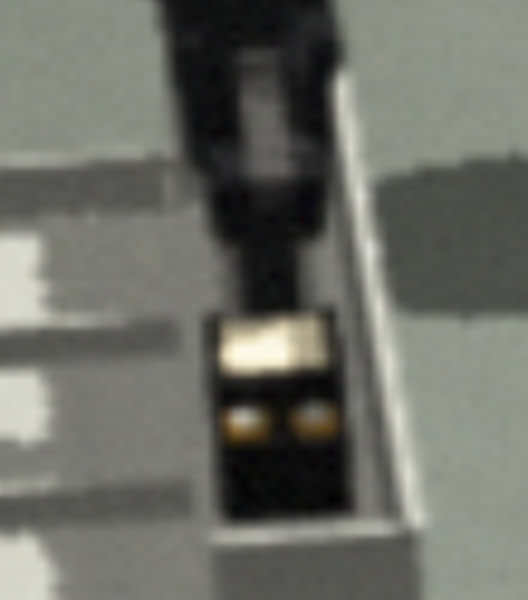

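```bash
python3 -m crank '[{"jaw":1,"tx":0.004,"ty":0.2,"tz":0,"ax":0,"ay":0,"az":0.0048},{"jaw":1,"tx":0.004,"ty":0.3,"tz":0,"ax":0,"ay":0,"az":0},{"jaw":1,"tx":0.004,"ty":0.3,"tz":0,"ax":0,"ay":0,"az":0},{"jaw":1,"tx":0.004,"ty":0.3,"tz":0,"ax":0,"ay":0,"az":0},{"jaw":1,"tx":0.004,"ty":0.3,"tz":0,"ax":0,"ay":0,"az":0},{"jaw":1,"tx":0.004,"ty":0.2,"tz":0,"ax":0,"ay":0,"az":0},{"jaw":1,"tx":0,"ty":0.117,"tz":0,"ax":0,"ay":0,"az":0},{"jaw":1,"tx":0,"ty":0,"tz":0.2,"ax":0,"ay":0,"az":0},{"jaw":1,"tx":0,"ty":0,"tz":0.2,"ax":0,"ay":0,"az":0},{"jaw":1,"tx":0,"ty":0,"tz":0.2,"ax":0,"ay":0,"az":0},{"jaw":1,"tx":0,"ty":0,"tz":0,"ax":0,"ay":0,"az":0},{"jaw":1,"tx":0,"ty":0,"tz":0,"ax":0,"ay":0,"az":0}]'
python3 - <<'E'
from h import *
d=np.load("pics/side0.npy");C=cloud("side",d);z=C[...,2];m=(z>.04)&(z<.05);m[:185]=0;m[225:]=0;m[:,:215]=0;m[:,242:]=0;clusters(C,m,10)
d=np.load("pics/top0.npy");C=cloud("top",d);z=C[...,2];m=(z>.043)&(z<.05);m[:205]=0;m[240:]=0;m[:,:240]=0;m[:,285:]=0;clusters(C,m,10)
plan(.5187,-.0262,.0025,78.6)
E
```

```text
time: 30.32
eef_pos: [0.5187, -0.0294, 0.1024]
orientation: [3.126, -0.316, 0.001]
force: [-0.3, 0.1, -0.1]
grip_width: 0.998
gripper_force: 0.0
px [227. 200.] n 142 rect c [522.6 -15.1] size [35.3 31.4] ang 80.5 z [0.041 0.045 0.047] mean [ 0.5221 -0.0177  0.0448]
px [262. 220.] n 188 rect c [521.4 -12.3] size [33.5 32.1] ang 79.0 z [0.044 0.047 0.05 ] mean [ 0.5212 -0.0123  0.0469]
cur-axes shift [-0.005 -0.021  0.666]
t 30.32 pos [ 0.5187 -0.0294  0.1024] head -101.56 j6 1.6 turn units [-0.     -0.0003 -0.0009] shift [-0.004 -0.021  0.666] rows>= 1.7
```

```bash
python3 -m crank '[{"jaw":1,"tx":-0.003,"ty":-0.014,"tz":0.2,"ax":0,"ay":0,"az":-0.001},{"jaw":1,"tx":0,"ty":0,"tz":0.2,"ax":0,"ay":0,"az":0},{"jaw":1,"tx":0,"ty":0,"tz":0.16,"ax":0,"ay":0,"az":0},{"jaw":1,"tx":0,"ty":0,"tz":0.08,"ax":0,"ay":0,"az":0},{"jaw":1,"tx":0,"ty":0,"tz":0.025,"ax":0,"ay":0,"az":0},{"jaw":1,"tx":0,"ty":0,"tz":0,"ax":0,"ay":0,"az":0},{"jaw":1,"tx":0,"ty":0,"tz":0,"ax":0,"ay":0,"az":0}]'
python3 -m crank '[{"jaw":0.4,"tx":0,"ty":0,"tz":0,"ax":0,"ay":0,"az":0},{"jaw":0.4,"tx":0,"ty":0,"tz":0,"ax":0,"ay":0,"az":0},{"jaw":0.4,"tx":0,"ty":0,"tz":0,"ax":0,"ay":0,"az":0},{"jaw":0.4,"tx":0,"ty":0,"tz":0,"ax":0,"ay":0,"az":0}]'
python3 -m crank '[{"jaw":0.1,"tx":0,"ty":0,"tz":0,"ax":0,"ay":0,"az":0},{"jaw":0.1,"tx":0,"ty":0,"tz":0,"ax":0,"ay":0,"az":0},{"jaw":0.1,"tx":0,"ty":0,"tz":0,"ax":0,"ay":0,"az":0},{"jaw":0.1,"tx":0,"ty":0,"tz":0,"ax":0,"ay":0,"az":0}]'
```

```text
time: 31.2
eef_pos: [0.5187, -0.0273, 0.0024]
orientation: [3.126, -0.312, 0.002]
force: [0.2, 0.5, 0.7]
grip_width: 0.998
gripper_force: 0.0
time: 31.7
eef_pos: [0.5182, -0.0273, 0.0016]
orientation: [-3.126, 0.312, 0.0]
force: [-0.0, -1.0, 0.3]
grip_width: 0.696
gripper_force: 0.0
time: 32.2
eef_pos: [0.5182, -0.0273, 0.0016]
orientation: [-3.126, 0.312, 0.0]
force: [-0.1, -0.8, 0.2]
grip_width: 0.551
gripper_force: 0.3
```

Run:
```python
from h import *
p,d=grab_frame("side");a=cv2.resize(p[150:250,180:280,::-1],(600,600),interpolation=2);cv2.imwrite("pics/s4.png",a)
t,dt=grab_frame("top");cv2.imwrite("pics/t4f.png",t[:,:,::-1])
```

```text
(no output)
```

View pics/s4.png

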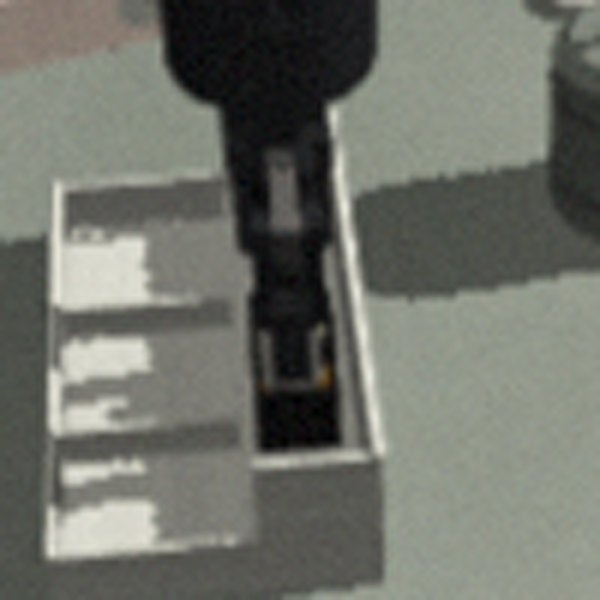

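Run:
```python
from h import *
for z in (.003,.02,.035,.045):print(z,ray("side",229.2,214.2,z).round(4))
r=np.radians(78.6);u=np.array([np.cos(r),np.sin(r),0])
for w in(25,29):print(w,[proj("side",np.array([.5187,-.0273,z])-u*w/1000).round(1) for z in(.003,.01,.02,.03)])
print(np.round(sense()["force"],1),np.round(sense()["joint_torque"],1))
```

```text
0.003 [ 0.5245 -0.0193  0.003 ]
0.02 [ 0.5198 -0.0389  0.02  ]
0.035 [ 0.5157 -0.0563  0.035 ]
0.045 [ 0.5129 -0.0678  0.045 ]
25 [array([228.4, 223.9]), array([228.3, 221.6]), array([228.1, 218.2]), array([227.9, 214.9])]
29 [array([228.6, 225. ]), array([228.4, 222.7]), array([228.3, 219.4]), array([228.1, 216. ])]
[-0.9 -1.   0.7] [ -0.  -80.2 -18.5   0.   -0.    0. ]
```

View pics/t4f.png

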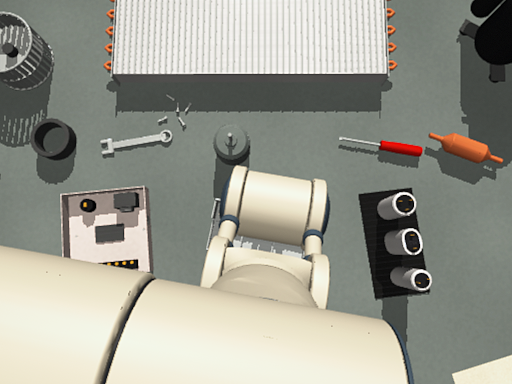

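Run:
```python
from h import *
p,d=grab_frame("side");C=cloud("side",d)
for v in range(186,230,2):print(v,C[v,229].round(3),C[v,226].round(3),p[v,229])
```

```text
186 [ 0.51  -0.091  0.139] [ 0.504 -0.089  0.139] [97 94 90]
188 [ 0.509 -0.093  0.136] [ 0.504 -0.091  0.135] [67 63 62]
190 [ 0.509 -0.095  0.132] [ 0.503 -0.093  0.132] [36 35 34]
192 [ 0.509 -0.093  0.126] [ 0.503 -0.093  0.127] [31 30 31]
194 [ 0.51  -0.087  0.115] [ 0.504 -0.085  0.115] [25 26 28]
196 [ 0.509 -0.09   0.113] [ 0.504 -0.087  0.112] [15 16 13]
198 [ 0.509 -0.089  0.106] [ 0.504 -0.084  0.104] [24 24 27]
200 [ 0.512 -0.077  0.092] [ 0.506 -0.074  0.091] [25 28 30]
202 [ 0.51  -0.082  0.091] [ 0.504 -0.081  0.091] [22 24 21]
204 [ 0.351 -0.743  0.629] [ 0.504 -0.081  0.086] [13 12 14]
206 [ 0.514 -0.064  0.065] [ 0.508 -0.063  0.066] [16 16 20]
208 [ 0.514 -0.065  0.06 ] [ 0.507 -0.065  0.062] [19 19 21]
210 [ 0.514 -0.064  0.054] [ 0.507 -0.064  0.055] [20 18 18]
212 [ 0.514 -0.063  0.047] [ 0.507 -0.063  0.049] [22 23 23]
214 [ 0.515 -0.058  0.037] [ 0.508 -0.058  0.039] [54 55 54]
216 [ 0.515 -0.058  0.031] [ 0.508 -0.055  0.031] [15 14 12]
218 [ 0.515 -0.056  0.024] [ 0.508 -0.055  0.024] [3 3 1]
220 [ 0.515 -0.054  0.016] [ 0.508 -0.056  0.02 ] [7 7 9]
222 [ 0.514 -0.056  0.012] [ 0.507 -0.056  0.014] [ 6 13 10]
224 [ 0.514 -0.054  0.005] [ 0.507 -0.055  0.007] [39 45 40]
226 [ 0.513 -0.059  0.003] [ 0.507 -0.057  0.003] [166 166 154]
228 [ 0.498 -0.123  0.056] [ 0.492 -0.122  0.057] [95 92 89]
```

```bash
python3 -m crank '[{"jaw":0.1,"tx":0,"ty":0,"tz":-0.1,"ax":0,"ay":0,"az":0},{"jaw":1,"tx":0,"ty":0,"tz":-0.03,"ax":0,"ay":0,"az":0},{"jaw":1,"tx":0,"ty":0,"tz":0,"ax":0,"ay":0,"az":0},{"jaw":1,"tx":0,"ty":0,"tz":0,"ax":0,"ay":0,"az":0},{"jaw":1,"tx":0,"ty":0,"tz":0,"ax":0,"ay":0,"az":0},{"jaw":1,"tx":0,"ty":0,"tz":0.07,"ax":0,"ay":0,"az":0},{"jaw":1,"tx":0,"ty":0,"tz":0.1,"ax":0,"ay":0,"az":0},{"jaw":1,"tx":0,"ty":0,"tz":0.06,"ax":0,"ay":0,"az":0},{"jaw":1,"tx":0,"ty":0,"tz":0,"ax":0,"ay":0,"az":0}]'
python3 - <<'E'
from h import *
plan(.5187,-.0265,-.03,78.6)
p,d=grab_frame("side");C=cloud("side",d);q=C[186:236,229].round(3)
print(q[::2].tolist())
E
```

```text
time: 33.48
eef_pos: [0.5175, -0.0271, -0.0144]
orientation: [-3.126, 0.312, 0.003]
force: [0.4, 0.1, -0.8]
grip_width: 1.002
gripper_force: 0.0
cur-axes shift [ 0.007 -0.006  0.104]
t 33.48 pos [ 0.5175 -0.0271 -0.0144] head -101.39 j6 1.6 turn units [0.     0.0006 0.0001] shift [ 0.007 -0.006  0.104] rows>= 0.3
[[0.515, -0.072, 0.124], [0.51, -0.091, 0.134], [0.509, -0.095, 0.132], [0.508, -0.095, 0.127], [0.508, -0.096, 0.123], [0.507, -0.097, 0.118], [0.508, -0.096, 0.112], [0.507, -0.098, 0.109], [0.506, -0.099, 0.104], [0.512, -0.077, 0.081], [0.508, -0.09, 0.087], [0.506, -0.096, 0.086], [0.505, -0.1, 0.084], [0.505, -0.101, 0.079], [0.509, -0.081, 0.057], [0.509, -0.083, 0.053], [0.509, -0.08, 0.045], [0.508, -0.084, 0.043], [0.514, -0.055, 0.011], [0.514, -0.057, 0.007], [0.513, -0.061, 0.005], [0.498, -0.123, 0.056], [0.498, -0.122, 0.049], [0.498, -0.121, 0.043], [0.497, -0.123, 0.039]]
```

```bash
python3 -m crank '[{"jaw":1,"tx":0.006,"ty":-0.003,"tz":0.06,"ax":0,"ay":0,"az":0},{"jaw":1,"tx":0,"ty":0,"tz":0.05,"ax":0,"ay":0,"az":0},{"jaw":1,"tx":0,"ty":0,"tz":0.02,"ax":0,"ay":0,"az":0},{"jaw":1,"tx":0,"ty":0,"tz":0,"ax":0,"ay":0,"az":0},{"jaw":0.5,"tx":0,"ty":0,"tz":0,"ax":0,"ay":0,"az":0},{"jaw":0.4,"tx":0,"ty":0,"tz":0,"ax":0,"ay":0,"az":0},{"jaw":0.3,"tx":0,"ty":0,"tz":0,"ax":0,"ay":0,"az":0},{"jaw":0.2,"tx":0,"ty":0,"tz":0,"ax":0,"ay":0,"az":0},{"jaw":0.2,"tx":0,"ty":0,"tz":0,"ax":0,"ay":0,"az":0}]'
python3 - <<'E'
from h import *
plan(.5187,-.0265,-.034,78.6)
p,d=grab_frame("side");C=cloud("side",d);q=C[186:236,229].round(3)
print(q[10::2].tolist())
E
```

```text
time: 34.65
eef_pos: [0.5194, -0.027, -0.0324]
orientation: [-3.126, 0.312, -0.001]
force: [-1.7, 0.5, 7.9]
grip_width: 0.672
gripper_force: 64.3
cur-axes shift [-0.005 -0.002  0.011]
t 34.65 pos [ 0.5194 -0.027  -0.0324] head -101.39 j6 1.6 turn units [-0.     -0.0002  0.0001] shift [-0.005 -0.002  0.011] rows>= 0.0
[[0.511, -0.084, 0.108], [0.509, -0.091, 0.108], [0.508, -0.092, 0.104], [0.507, -0.096, 0.102], [0.508, -0.092, 0.093], [0.509, -0.086, 0.084], [0.507, -0.092, 0.083], [0.508, -0.09, 0.076], [0.511, -0.077, 0.059], [0.509, -0.084, 0.059], [0.508, -0.087, 0.057], [0.512, -0.067, 0.033], [0.511, -0.07, 0.03], [0.511, -0.068, 0.023], [0.511, -0.068, 0.017], [0.513, -0.061, 0.005], [0.498, -0.122, 0.055], [0.498, -0.122, 0.049], [0.498, -0.121, 0.043], [0.497, -0.123, 0.039]]
```

```bash
python3 -m crank '[{"jaw":-1,"tx":0,"ty":0,"tz":0,"ax":0,"ay":0,"az":0},{"jaw":-1,"tx":0,"ty":0,"tz":-0.03,"ax":0,"ay":0,"az":0},{"jaw":-1,"tx":0,"ty":0,"tz":-0.1,"ax":0,"ay":0,"az":0},{"jaw":-1,"tx":0,"ty":0,"tz":-0.2,"ax":0,"ay":0,"az":0},{"jaw":-1,"tx":0,"ty":0,"tz":-0.2,"ax":0,"ay":0,"az":0},{"jaw":-1,"tx":0,"ty":0,"tz":-0.1,"ax":0,"ay":0,"az":0},{"jaw":-1,"tx":0,"ty":0,"tz":-0.03,"ax":0,"ay":0,"az":0},{"jaw":-1,"tx":0,"ty":0,"tz":0,"ax":0,"ay":0,"az":0}]'
python3 - <<'E'
from h import *
plan(.4926,.3566,-.03,95.8)
p,d=grab_frame("side");C=cloud("side",d)
print(C[180:230:2,228].round(3).tolist())
E
```

```text
time: 35.7
eef_pos: [0.519, -0.027, 0.0658]
orientation: [-3.126, 0.312, 0.001]
force: [-0.6, -0.3, -2.7]
grip_width: 0.67
gripper_force: 64.4
cur-axes shift [-0.677 -2.472  0.639]
t 35.7 pos [ 0.519  -0.027   0.0658] head -101.39 j6 1.6 turn units [-0.      0.0001 -0.0955] shift [ 0.083 -2.562  0.639] rows>= 6.6
[[0.51, -0.085, 0.149], [0.514, -0.07, 0.133], [0.513, -0.069, 0.128], [0.513, -0.07, 0.124], [0.513, -0.068, 0.116], [0.513, -0.068, 0.112], [0.515, -0.061, 0.101], [0.544, 0.063, -0.001], [0.541, 0.051, 0.002], [0.539, 0.044, 0.001], [0.536, 0.035, 0.002], [0.534, 0.028, 0.001], [0.351, -0.743, 0.629], [0.531, 0.015, -0.0], [0.528, 0.006, 0.001], [0.527, -0.0, 0.0], [0.524, -0.009, 0.001], [0.522, -0.018, 0.003], [0.52, -0.025, 0.003], [0.519, -0.03, 0.001], [0.517, -0.036, 0.001], [0.515, -0.042, 0.0], [0.513, -0.05, 0.001], [0.511, -0.056, 0.001], [0.496, -0.122, 0.056]]
```

```bash
python3 -m crank '[{"jaw":-1,"tx":0,"ty":0,"tz":0,"ax":0,"ay":0,"az":-0.03},{"jaw":-1,"tx":0,"ty":0,"tz":0,"ax":0,"ay":0,"az":-0.04},{"jaw":-1,"tx":0,"ty":0,"tz":0,"ax":0,"ay":0,"az":-0.0255},{"jaw":-1,"tx":0.009,"ty":-0.15,"tz":0,"ax":0,"ay":0,"az":0},{"jaw":-1,"tx":0.009,"ty":-0.28,"tz":0,"ax":0,"ay":0,"az":0},{"jaw":-1,"tx":0.009,"ty":-0.33,"tz":0,"ax":0,"ay":0,"az":0},{"jaw":-1,"tx":0.009,"ty":-0.37,"tz":0,"ax":0,"ay":0,"az":0},{"jaw":-1,"tx":0.009,"ty":-0.37,"tz":0,"ax":0,"ay":0,"az":0},{"jaw":-1,"tx":0.01,"ty":-0.36,"tz":0,"ax":0,"ay":0,"az":0},{"jaw":-1,"tx":0.01,"ty":-0.32,"tz":0,"ax":0,"ay":0,"az":0},{"jaw":-1,"tx":0.009,"ty":-0.24,"tz":0,"ax":0,"ay":0,"az":0},{"jaw":-1,"tx":0.009,"ty":-0.142,"tz":0,"ax":0,"ay":0,"az":0},{"jaw":-1,"tx":0,"ty":0,"tz":0,"ax":0,"ay":0,"az":0},{"jaw":-1,"tx":0,"ty":0,"tz":0,"ax":0,"ay":0,"az":0},{"jaw":-1,"tx":0,"ty":0,"tz":0,"ax":0,"ay":0,"az":0}]'
python3 - <<'E'
from h import *
plan(.4926,.3566,-.03,95.8)
p,d=grab_frame("side");cv2.imwrite("pics/s5.png",p[:,:,::-1])
E
```

```text
time: 37.62
eef_pos: [0.4929, 0.3555, 0.0661]
orientation: [3.137, 0.157, -0.001]
force: [0.0, 1.2, -1.7]
grip_width: 0.666
gripper_force: 64.4
cur-axes shift [-0.001 -0.008  0.64 ]
t 37.62 pos [0.4929 0.3555 0.0661] head -84.26 j6 2.0 turn units [ 0.0001  0.0001 -0.0004] shift [-0.001 -0.008  0.64 ] rows>= 1.6
```

```bash
python3 -m crank '[{"jaw":-1,"tx":0,"ty":-0.008,"tz":0.12,"ax":0,"ay":0,"az":-0.0004},{"jaw":-1,"tx":0,"ty":0,"tz":0.2,"ax":0,"ay":0,"az":0},{"jaw":-1,"tx":0,"ty":0,"tz":0.16,"ax":0,"ay":0,"az":0},{"jaw":-1,"tx":0,"ty":0,"tz":0.08,"ax":0,"ay":0,"az":0},{"jaw":-1,"tx":0,"ty":0,"tz":0.04,"ax":0,"ay":0,"az":0},{"jaw":-1,"tx":0,"ty":0,"tz":0.025,"ax":0,"ay":0,"az":0},{"jaw":-1,"tx":0,"ty":0,"tz":0,"ax":0,"ay":0,"az":0},{"jaw":-1,"tx":0,"ty":0,"tz":0,"ax":0,"ay":0,"az":0}]'
python3 - <<'E'
from h import *
plan(.4926,.3566,-.03,95.8)
E
```

```text
time: 38.67
eef_pos: [0.4929, 0.358, -0.0271]
orientation: [-3.137, -0.161, -0.001]
force: [0.4, 0.2, -1.8]
grip_width: 0.671
gripper_force: 64.4
cur-axes shift [-0.003  0.009  0.019]
t 38.67 pos [ 0.4929  0.358  -0.0271] head -84.12 j6 2.0 turn units [-0.0001 -0.0002  0.0004] shift [-0.003  0.009  0.019] rows>= 0.1
```

```bash
python3 -m crank '[{"jaw":-1,"tx":-0.001,"ty":0.006,"tz":0.015,"ax":0,"ay":0,"az":0},{"jaw":-1,"tx":0,"ty":0,"tz":0,"ax":0,"ay":0,"az":0},{"jaw":-1,"tx":0,"ty":0,"tz":0,"ax":0,"ay":0,"az":0}]'
python3 -m crank '[{"jaw":-1,"tx":0,"ty":0,"tz":0.007,"ax":0,"ay":0,"az":0},{"jaw":-1,"tx":0,"ty":0,"tz":0,"ax":0,"ay":0,"az":0},{"jaw":-1,"tx":0,"ty":0,"tz":0,"ax":0,"ay":0,"az":0}]'
```

```text
time: 39.05
eef_pos: [0.4929, 0.3571, -0.0294]
orientation: [-3.137, -0.161, -0.001]
force: [-1.7, -0.7, 5.3]
grip_width: 0.67
gripper_force: 65.1
time: 39.42
eef_pos: [0.4929, 0.3571, -0.0294]
orientation: [-3.137, -0.161, -0.002]
force: [-5.3, -2.2, 24.9]
grip_width: 0.671
gripper_force: 67.6
```

```bash
python3 -m crank '[{"jaw":-1,"tx":0,"ty":0,"tz":-0.007,"ax":0,"ay":0,"az":0},{"jaw":-1,"tx":0,"ty":0,"tz":0,"ax":0,"ay":0,"az":0},{"jaw":1,"tx":0,"ty":0,"tz":0,"ax":0,"ay":0,"az":0},{"jaw":1,"tx":0,"ty":0,"tz":0,"ax":0,"ay":0,"az":0},{"jaw":1,"tx":0,"ty":0,"tz":0,"ax":0,"ay":0,"az":0},{"jaw":1,"tx":0,"ty":0,"tz":0,"ax":0,"ay":0,"az":0},{"jaw":1,"tx":0,"ty":0,"tz":-0.1,"ax":0,"ay":0,"az":0},{"jaw":1,"tx":0,"ty":0,"tz":-0.3,"ax":0,"ay":0,"az":0},{"jaw":1,"tx":0,"ty":0,"tz":-0.4,"ax":0,"ay":0,"az":0},{"jaw":1,"tx":0,"ty":0,"tz":-0.4,"ax":0,"ay":0,"az":0},{"jaw":1,"tx":0,"ty":0,"tz":-0.3,"ax":0,"ay":0,"az":0},{"jaw":1,"tx":0,"ty":0.3,"tz":0,"ax":0,"ay":0,"az":0},{"jaw":1,"tx":0,"ty":0.4,"tz":0,"ax":0,"ay":0,"az":0},{"jaw":1,"tx":0,"ty":0.4,"tz":0,"ax":0,"ay":0,"az":0},{"jaw":1,"tx":0,"ty":0.4,"tz":0,"ax":0,"ay":0,"az":0},{"jaw":1,"tx":0,"ty":0.4,"tz":0,"ax":0,"ay":0,"az":0},{"jaw":1,"tx":0,"ty":0.4,"tz":0,"ax":0,"ay":0,"az":0},{"jaw":1,"tx":0,"ty":0.4,"tz":0,"ax":0,"ay":0,"az":0},{"jaw":1,"tx":0,"ty":0.3,"tz":0,"ax":0,"ay":0,"az":0}]'
python3 - <<'E'
from h import *
p,d=grab_frame("top");cv2.imwrite("pics/top6f.png",p[:,:,::-1]);cv2.imwrite("pics/box6.png",cv2.resize(p[180:285,55:160,::-1],(600,600),interpolation=2))
X=cloud("top",d);z=X[...,2];m=(z>.03)&(z<.06);m[:216]=0;m[250:]=0;m[:,:88]=0;m[:,135:]=0;clusters(X,m)
plan(.5537,-.316,.1,-82.97)
E
```

```text
time: 41.8
eef_pos: [0.5385, -0.0932, 0.1963]
orientation: [3.137, 0.159, 0.002]
force: [-0.4, -0.2, -0.5]
grip_width: 1.004
gripper_force: 0.0
px [104. 232.] n 353 rect c [492.7 357.6] size [31.9 58.6] ang 5.3 z [0.033 0.048 0.053] mean [0.4925 0.3538 0.0453]
cur-axes shift [-0.051  1.458  0.645]
t 41.85 pos [ 0.5393 -0.0974  0.1963] head -84.26 j6 1.18 turn units [ 0.0008 -0.0005 -0.0072] shift [-0.083  1.458  0.642] rows>= 4.0
```

View pics/box6.png

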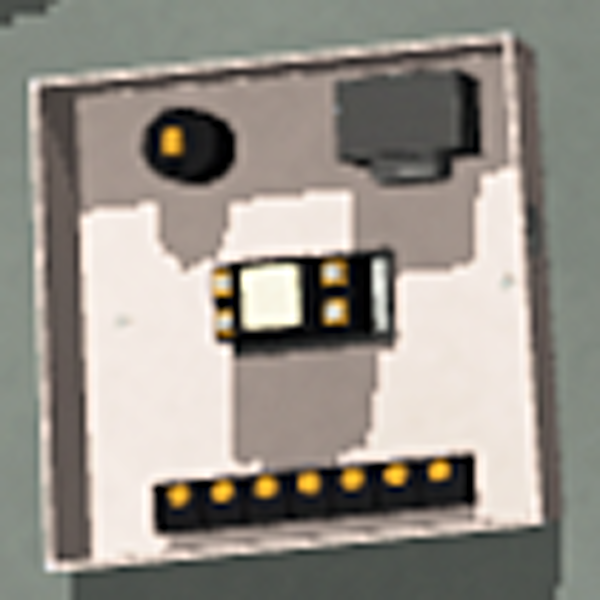

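```bash
python3 -m crank '[{"jaw":1,"tx":-0.016,"ty":0.25,"tz":0,"ax":0,"ay":0,"az":-0.0072},{"jaw":1,"tx":-0.016,"ty":0.3,"tz":0,"ax":0,"ay":0,"az":0},{"jaw":1,"tx":-0.016,"ty":0.3,"tz":0,"ax":0,"ay":0,"az":0},{"jaw":1,"tx":-0.016,"ty":0.3,"tz":0,"ax":0,"ay":0,"az":0},{"jaw":1,"tx":-0.016,"ty":0.2,"tz":0,"ax":0,"ay":0,"az":0},{"jaw":1,"tx":0,"ty":0.108,"tz":0,"ax":0,"ay":0,"az":0},{"jaw":1,"tx":0,"ty":0,"tz":0,"ax":0,"ay":0,"az":0},{"jaw":1,"tx":0,"ty":0,"tz":0,"ax":0,"ay":0,"az":0}]'
python3 - <<'E'
from h import *
plan(.5537,-.316,.0755,-82.97)
E
```

```text
time: 42.85
eef_pos: [0.5531, -0.308, 0.1953]
orientation: [-3.135, -0.198, 0.0]
force: [0.1, -0.6, -0.2]
grip_width: 0.998
gripper_force: 0.0
cur-axes shift [-0.003  0.054  0.799]
t 42.85 pos [ 0.5531 -0.308   0.1953] head -82.79 j6 0.84 turn units [-0.0001  0.      0.001 ] shift [-0.003  0.053  0.799] rows>= 2.0
```

```bash
python3 -m crank '[{"jaw":1,"tx":-0.003,"ty":0.053,"tz":0.1,"ax":0,"ay":0,"az":0.001},{"jaw":1,"tx":0,"ty":0,"tz":0.25,"ax":0,"ay":0,"az":0},{"jaw":1,"tx":0,"ty":0,"tz":0.25,"ax":0,"ay":0,"az":0},{"jaw":1,"tx":0,"ty":0,"tz":0.15,"ax":0,"ay":0,"az":0},{"jaw":1,"tx":0,"ty":0,"tz":0.05,"ax":0,"ay":0,"az":0},{"jaw":1,"tx":0,"ty":0,"tz":0,"ax":0,"ay":0,"az":0},{"jaw":-1,"tx":0,"ty":0,"tz":0,"ax":0,"ay":0,"az":0},{"jaw":-1,"tx":0,"ty":0,"tz":0,"ax":0,"ay":0,"az":0},{"jaw":-1,"tx":0,"ty":0,"tz":0,"ax":0,"ay":0,"az":0},{"jaw":-1,"tx":0,"ty":0,"tz":0,"ax":0,"ay":0,"az":0},{"jaw":-1,"tx":0,"ty":0,"tz":0,"ax":0,"ay":0,"az":0},{"jaw":-1,"tx":0,"ty":0,"tz":0,"ax":0,"ay":0,"az":0},{"jaw":-1,"tx":0,"ty":0,"tz":0,"ax":0,"ay":0,"az":0},{"jaw":-1,"tx":0,"ty":0,"tz":-0.05,"ax":0,"ay":0,"az":0},{"jaw":-1,"tx":0,"ty":0,"tz":-0.12,"ax":0,"ay":0,"az":0},{"jaw":-1,"tx":0,"ty":0,"tz":-0.17,"ax":0,"ay":0,"az":0},{"jaw":-1,"tx":0,"ty":0,"tz":-0.16,"ax":0,"ay":0,"az":0},{"jaw":-1,"tx":0,"ty":0,"tz":-0.1,"ax":0,"ay":0,"az":0},{"jaw":-1,"tx":0,"ty":0,"tz":0,"ax":0,"ay":0,"az":0}]'
python3 - <<'E'
from h import *
plan(.4817,.0748,.0755,-11.4)
E
```

```text
time: 45.22
eef_pos: [0.5542, -0.3176, 0.1664]
orientation: [3.134, 0.191, 0.003]
force: [0.2, -0.8, -3.2]
grip_width: 0.567
gripper_force: 62.6
cur-axes shift [-0.162 -2.656  0.602]
t 45.23 pos [ 0.5542 -0.3176  0.1664] head -83.01 j6 0.83 turn units [ 7.000e-04 -2.000e-04 -3.978e-01] shift [ 2.469 -0.991  0.606] rows>= 6.8
```

```bash
python3 -m crank '[{"jaw":-1,"tx":-0.018,"ty":-0.18,"tz":0,"ax":0,"ay":0,"az":0},{"jaw":-1,"tx":-0.018,"ty":-0.31,"tz":0,"ax":0,"ay":0,"az":0},{"jaw":-1,"tx":-0.018,"ty":-0.36,"tz":0,"ax":0,"ay":0,"az":0},{"jaw":-1,"tx":-0.018,"ty":-0.39,"tz":0,"ax":0,"ay":0,"az":0},{"jaw":-1,"tx":-0.018,"ty":-0.39,"tz":0,"ax":0,"ay":0,"az":0},{"jaw":-1,"tx":-0.018,"ty":-0.35,"tz":0,"ax":0,"ay":0,"az":0},{"jaw":-1,"tx":-0.018,"ty":-0.3,"tz":0,"ax":0,"ay":0,"az":0},{"jaw":-1,"tx":-0.018,"ty":-0.23,"tz":0,"ax":0,"ay":0,"az":0},{"jaw":-1,"tx":-0.018,"ty":-0.146,"tz":0,"ax":0,"ay":0,"az":0},{"jaw":-1,"tx":0,"ty":0,"tz":0,"ax":0,"ay":0,"az":0},{"jaw":-1,"tx":0,"ty":0,"tz":0,"ax":0,"ay":0,"az":0}]'
python3 - <<'E'
from h import *
plan(.4817,.0748,.0755,-83)
E
```

```text
time: 46.6
eef_pos: [0.481, 0.0749, 0.1647]
orientation: [3.136, 0.192, -0.001]
force: [-0.5, -0.1, -3.7]
grip_width: 0.564
gripper_force: 63.0
cur-axes shift [0.005 0.001 0.595]
t 46.6 pos [0.481  0.0749 0.1647] head -83.0 j6 1.48 turn units [ 0.      0.0002 -0.    ] shift [0.005 0.001 0.595] rows>= 1.5
```

```bash
python3 -m crank '[{"jaw":-1,"tx":0.004,"ty":0,"tz":0.15,"ax":0,"ay":0,"az":0},{"jaw":-1,"tx":0,"ty":0,"tz":0.2,"ax":0,"ay":0,"az":0},{"jaw":-1,"tx":0,"ty":0,"tz":0.15,"ax":0,"ay":0,"az":0},{"jaw":-1,"tx":0,"ty":0,"tz":0.07,"ax":0,"ay":0,"az":0},{"jaw":-1,"tx":0,"ty":0,"tz":0.022,"ax":0,"ay":0,"az":0},{"jaw":-1,"tx":0,"ty":0,"tz":0,"ax":0,"ay":0,"az":0},{"jaw":-1,"tx":0,"ty":0,"tz":0,"ax":0,"ay":0,"az":0}]'
python3 -m crank '[{"jaw":1,"tx":0,"ty":0,"tz":0,"ax":0,"ay":0,"az":0},{"jaw":1,"tx":0,"ty":0,"tz":0,"ax":0,"ay":0,"az":0},{"jaw":1,"tx":0,"ty":0,"tz":0,"ax":0,"ay":0,"az":0},{"jaw":1,"tx":0,"ty":0,"tz":0,"ax":0,"ay":0,"az":0},{"jaw":1,"tx":0,"ty":0,"tz":-0.2,"ax":0,"ay":0,"az":0},{"jaw":1,"tx":0,"ty":0,"tz":-0.35,"ax":0,"ay":0,"az":0},{"jaw":1,"tx":0,"ty":0,"tz":-0.3,"ax":0,"ay":0,"az":0},{"jaw":1,"tx":0,"ty":0,"tz":0,"ax":0,"ay":0,"az":0},{"jaw":1,"tx":0,"ty":0,"tz":0,"ax":0,"ay":0,"az":0}]'
python3 - <<'E'
from h import *
plan(.4743,-.3257,.0775,-83.5)
E
```

```text
time: 47.48
eef_pos: [0.4822, 0.0751, 0.0769]
orientation: [3.136, 0.191, 0.002]
force: [0.9, 0.1, -0.4]
grip_width: 0.568
gripper_force: 63.4
time: 48.6
eef_pos: [0.4814, 0.0753, 0.2035]
orientation: [-3.136, -0.192, 0.0]
force: [-0.4, -0.6, 1.1]
grip_width: 0.997
gripper_force: 0.0
cur-axes shift [-0.372  2.648  0.84 ]
t 48.6 pos [0.4814 0.0753 0.2035] head -83.01 j6 1.48 turn units [-0.      0.0001  0.0027] shift [-0.349  2.651  0.84 ] rows>= 7.0
```

```bash
python3 -m crank '[{"jaw":1,"tx":-0.0436,"ty":0.331,"tz":0,"ax":0,"ay":0,"az":0.0027},{"jaw":1,"tx":-0.0436,"ty":0.331,"tz":0,"ax":0,"ay":0,"az":0},{"jaw":1,"tx":-0.0436,"ty":0.331,"tz":0,"ax":0,"ay":0,"az":0},{"jaw":1,"tx":-0.0436,"ty":0.331,"tz":0,"ax":0,"ay":0,"az":0},{"jaw":1,"tx":-0.0436,"ty":0.331,"tz":0,"ax":0,"ay":0,"az":0},{"jaw":1,"tx":-0.0436,"ty":0.331,"tz":0,"ax":0,"ay":0,"az":0},{"jaw":1,"tx":-0.0436,"ty":0.331,"tz":0,"ax":0,"ay":0,"az":0},{"jaw":1,"tx":-0.0436,"ty":0.331,"tz":0,"ax":0,"ay":0,"az":0},{"jaw":1,"tx":0,"ty":0,"tz":0,"ax":0,"ay":0,"az":0},{"jaw":1,"tx":0,"ty":0,"tz":0,"ax":0,"ay":0,"az":0},{"jaw":1,"tx":0,"ty":0,"tz":0,"ax":0,"ay":0,"az":0}]'
python3 - <<'E'
from h import *
plan(.4743,-.3257,.0775,-83.5)
E
```

```text
time: 49.98
eef_pos: [0.475, -0.3241, 0.2033]
orientation: [-3.135, -0.18, 0.001]
force: [0.7, 0.5, 1.0]
grip_width: 1.004
gripper_force: 0.0
cur-axes shift [-0.005  0.011  0.839]
t 49.98 pos [ 0.475  -0.3241  0.2033] head -83.44 j6 0.75 turn units [-0.0003  0.0002  0.0003] shift [-0.006  0.01   0.839] rows>= 2.1
```

```bash
python3 -m crank '[{"jaw":1,"tx":-0.005,"ty":0.01,"tz":0.15,"ax":0,"ay":0,"az":0},{"jaw":1,"tx":0,"ty":0,"tz":0.25,"ax":0,"ay":0,"az":0},{"jaw":1,"tx":0,"ty":0,"tz":0.25,"ax":0,"ay":0,"az":0},{"jaw":1,"tx":0,"ty":0,"tz":0.15,"ax":0,"ay":0,"az":0},{"jaw":1,"tx":0,"ty":0,"tz":0.04,"ax":0,"ay":0,"az":0},{"jaw":1,"tx":0,"ty":0,"tz":0,"ax":0,"ay":0,"az":0},{"jaw":-1,"tx":0,"ty":0,"tz":0,"ax":0,"ay":0,"az":0},{"jaw":-1,"tx":0,"ty":0,"tz":0,"ax":0,"ay":0,"az":0},{"jaw":-1,"tx":0,"ty":0,"tz":0,"ax":0,"ay":0,"az":0},{"jaw":-1,"tx":0,"ty":0,"tz":0,"ax":0,"ay":0,"az":0},{"jaw":-1,"tx":0,"ty":0,"tz":0,"ax":0,"ay":0,"az":0},{"jaw":-1,"tx":0,"ty":0,"tz":0,"ax":0,"ay":0,"az":0},{"jaw":-1,"tx":0,"ty":0,"tz":0,"ax":0,"ay":0,"az":0},{"jaw":-1,"tx":0,"ty":0,"tz":0,"ax":0,"ay":0,"az":0},{"jaw":-1,"tx":0,"ty":0,"tz":-0.05,"ax":0,"ay":0,"az":0},{"jaw":-1,"tx":0,"ty":0,"tz":-0.12,"ax":0,"ay":0,"az":0},{"jaw":-1,"tx":0,"ty":0,"tz":-0.17,"ax":0,"ay":0,"az":0},{"jaw":-1,"tx":0,"ty":0,"tz":-0.1,"ax":0,"ay":0,"az":0},{"jaw":-1,"tx":0,"ty":0,"tz":0,"ax":0,"ay":0,"az":0}]'
python3 - <<'E'
from h import *
plan(.4674,.0010,.0775,-11.4)
E
```

```text
time: 52.35
eef_pos: [0.4749, -0.3272, 0.1447]
orientation: [3.135, 0.178, 0.002]
force: [-0.3, -0.8, -3.0]
grip_width: 0.454
gripper_force: 61.1
cur-axes shift [ 0.197 -2.18   0.445]
t 52.35 pos [ 0.4749 -0.3272  0.1447] head -83.5 j6 0.75 turn units [ 6.000e-04 -1.000e-04 -4.005e-01] shift [ 2.135 -0.482  0.448] rows>= 5.6
```

```bash
python3 -m crank '[{"jaw":-1,"tx":0.0246,"ty":-0.18,"tz":0,"ax":0,"ay":0,"az":0},{"jaw":-1,"tx":0.0246,"ty":-0.3,"tz":0,"ax":0,"ay":0,"az":0},{"jaw":-1,"tx":0.0246,"ty":-0.34,"tz":0,"ax":0,"ay":0,"az":0},{"jaw":-1,"tx":0.0246,"ty":-0.36,"tz":0,"ax":0,"ay":0,"az":0},{"jaw":-1,"tx":0.0246,"ty":-0.34,"tz":0,"ax":0,"ay":0,"az":0},{"jaw":-1,"tx":0.0246,"ty":-0.3,"tz":0,"ax":0,"ay":0,"az":0},{"jaw":-1,"tx":0.0246,"ty":-0.22,"tz":0,"ax":0,"ay":0,"az":0},{"jaw":-1,"tx":0.0246,"ty":-0.14,"tz":0,"ax":0,"ay":0,"az":0},{"jaw":-1,"tx":0,"ty":0,"tz":0,"ax":0,"ay":0,"az":-0.03},{"jaw":-1,"tx":0,"ty":0,"tz":0,"ax":0,"ay":0,"az":-0.055},{"jaw":-1,"tx":0,"ty":0,"tz":0,"ax":0,"ay":0,"az":-0.055},{"jaw":-1,"tx":0,"ty":0,"tz":0,"ax":0,"ay":0,"az":-0.055},{"jaw":-1,"tx":0,"ty":0,"tz":0,"ax":0,"ay":0,"az":-0.055},{"jaw":-1,"tx":0,"ty":0,"tz":0,"ax":0,"ay":0,"az":-0.055},{"jaw":-1,"tx":0,"ty":0,"tz":0,"ax":0,"ay":0,"az":-0.055},{"jaw":-1,"tx":0,"ty":0,"tz":0,"ax":0,"ay":0,"az":-0.04},{"jaw":-1,"tx":0,"ty":0,"tz":0,"ax":0,"ay":0,"az":0},{"jaw":-1,"tx":0,"ty":0,"tz":0,"ax":0,"ay":0,"az":0}]'
python3 - <<'E'
from h import *
plan(.4674,.0010,.0775,-11.4)
E
```

```text
time: 54.6
eef_pos: [0.4666, 0.0014, 0.1434]
orientation: [-2.435, -1.984, 0.001]
force: [0.6, -0.0, -3.3]
grip_width: 0.452
gripper_force: 61.1
cur-axes shift [-0.002  0.006  0.44 ]
t 54.6 pos [0.4666 0.0014 0.1434] head -11.67 j6 0.08 turn units [-0.0002  0.     -0.0015] shift [-0.002  0.006  0.44 ] rows>= 1.1
```

```bash
python3 -m crank '[{"jaw":-1,"tx":0,"ty":0.005,"tz":0.13,"ax":0,"ay":0,"az":0},{"jaw":-1,"tx":0,"ty":0,"tz":0.17,"ax":0,"ay":0,"az":0},{"jaw":-1,"tx":0,"ty":0,"tz":0.09,"ax":0,"ay":0,"az":0},{"jaw":-1,"tx":0,"ty":0,"tz":0.043,"ax":0,"ay":0,"az":0},{"jaw":-1,"tx":0,"ty":0,"tz":0,"ax":0,"ay":0,"az":0},{"jaw":-1,"tx":0,"ty":0,"tz":0,"ax":0,"ay":0,"az":0}]'
python3 -m crank '[{"jaw":1,"tx":0,"ty":0,"tz":0,"ax":0,"ay":0,"az":0},{"jaw":1,"tx":0,"ty":0,"tz":0,"ax":0,"ay":0,"az":0},{"jaw":1,"tx":0,"ty":0,"tz":0,"ax":0,"ay":0,"az":0},{"jaw":1,"tx":0,"ty":0,"tz":0,"ax":0,"ay":0,"az":0},{"jaw":1,"tx":0,"ty":0,"tz":-0.2,"ax":0,"ay":0,"az":0},{"jaw":1,"tx":0,"ty":0,"tz":-0.35,"ax":0,"ay":0,"az":0},{"jaw":1,"tx":0,"ty":0,"tz":-0.3,"ax":0,"ay":0,"az":0},{"jaw":1,"tx":0,"ty":0,"tz":0,"ax":0,"ay":0,"az":0},{"jaw":1,"tx":0,"ty":0,"tz":0,"ax":0,"ay":0,"az":0}]'
python3 - <<'E'
from h import *
plan(.3946,-.3362,.0915,-83)
E
```

```text
time: 55.35
eef_pos: [0.4678, 0.0013, 0.0792]
orientation: [2.433, 1.987, 0.001]
force: [0.3, -0.2, -2.9]
grip_width: 0.453
gripper_force: 60.7
time: 56.48
eef_pos: [0.4673, 0.0013, 0.2061]
orientation: [-2.433, -1.988, 0.0]
force: [-0.8, -1.2, -0.3]
grip_width: 1.001
gripper_force: 0.0
cur-axes shift [-2.301 -0.026  0.764]
t 56.48 pos [0.4673 0.0013 0.2061] head -11.5 j6 0.08 turn units [-1.000e-04  0.000e+00  3.972e-01] shift [-0.755  2.174  0.764] rows>= 6.1
```

```bash
python3 -m crank '[{"jaw":1,"tx":-0.2876,"ty":-0.003,"tz":0,"ax":0,"ay":0,"az":0},{"jaw":1,"tx":-0.2876,"ty":-0.003,"tz":0,"ax":0,"ay":0,"az":0},{"jaw":1,"tx":-0.2876,"ty":-0.003,"tz":0,"ax":0,"ay":0,"az":0},{"jaw":1,"tx":-0.2876,"ty":-0.003,"tz":0,"ax":0,"ay":0,"az":0},{"jaw":1,"tx":-0.2876,"ty":-0.003,"tz":0,"ax":0,"ay":0,"az":0},{"jaw":1,"tx":-0.2876,"ty":-0.003,"tz":0,"ax":0,"ay":0,"az":0},{"jaw":1,"tx":-0.2876,"ty":-0.004,"tz":0,"ax":0,"ay":0,"az":0},{"jaw":1,"tx":-0.2876,"ty":-0.004,"tz":0,"ax":0,"ay":0,"az":0},{"jaw":1,"tx":0,"ty":0,"tz":0,"ax":0,"ay":0,"az":0},{"jaw":1,"tx":0,"ty":0,"tz":0,"ax":0,"ay":0,"az":0},{"jaw":1,"tx":0,"ty":0,"tz":0,"ax":0,"ay":0,"az":0}]'
python3 - <<'E'
from h import *
plan(.3946,-.3362,.0915,-11.5)
E
```

```text
time: 57.85
eef_pos: [0.395, -0.3351, 0.2059]
orientation: [-2.431, -1.988, -0.0]
force: [-0.5, -0.1, -0.0]
grip_width: 0.998
gripper_force: 0.0
cur-axes shift [-0.008 -0.     0.763]
t 57.85 pos [ 0.395  -0.3351  0.2059] head -11.44 j6 -0.62 turn units [-0.0003 -0.0003  0.0003] shift [-0.008 -0.001  0.763] rows>= 1.9
```

```bash
python3 -m crank '[{"jaw":1,"tx":-0.008,"ty":0,"tz":0.15,"ax":0,"ay":0,"az":0},{"jaw":1,"tx":0,"ty":0,"tz":0.25,"ax":0,"ay":0,"az":0},{"jaw":1,"tx":0,"ty":0,"tz":0.22,"ax":0,"ay":0,"az":0},{"jaw":1,"tx":0,"ty":0,"tz":0.1,"ax":0,"ay":0,"az":0},{"jaw":1,"tx":0,"ty":0,"tz":0.04,"ax":0,"ay":0,"az":0},{"jaw":1,"tx":0,"ty":0,"tz":0,"ax":0,"ay":0,"az":0},{"jaw":-1,"tx":0,"ty":0,"tz":0,"ax":0,"ay":0,"az":0},{"jaw":-1,"tx":0,"ty":0,"tz":0,"ax":0,"ay":0,"az":0},{"jaw":-1,"tx":0,"ty":0,"tz":0,"ax":0,"ay":0,"az":0},{"jaw":-1,"tx":0,"ty":0,"tz":0,"ax":0,"ay":0,"az":0},{"jaw":-1,"tx":0,"ty":0,"tz":0,"ax":0,"ay":0,"az":0},{"jaw":-1,"tx":0,"ty":0,"tz":0,"ax":0,"ay":0,"az":0},{"jaw":-1,"tx":0,"ty":0,"tz":0,"ax":0,"ay":0,"az":0},{"jaw":-1,"tx":0,"ty":0,"tz":0,"ax":0,"ay":0,"az":0},{"jaw":-1,"tx":0,"ty":0,"tz":-0.05,"ax":0,"ay":0,"az":0},{"jaw":-1,"tx":0,"ty":0,"tz":-0.12,"ax":0,"ay":0,"az":0},{"jaw":-1,"tx":0,"ty":0,"tz":-0.17,"ax":0,"ay":0,"az":0},{"jaw":-1,"tx":0,"ty":0,"tz":-0.1,"ax":0,"ay":0,"az":0},{"jaw":-1,"tx":0,"ty":0,"tz":0,"ax":0,"ay":0,"az":0}]'
python3 - <<'E'
from h import *
plan(.4524,-.0720,.0915,-11.5)
E
```

```text
time: 60.22
eef_pos: [0.3951, -0.3377, 0.1592]
orientation: [2.431, 1.987, 0.0]
force: [0.1, 0.4, -2.2]
grip_width: 0.479
gripper_force: 61.1
cur-axes shift [1.813 0.021 0.449]
t 60.23 pos [ 0.3951 -0.3377  0.1592] head -11.49 j6 -0.62 turn units [0.0005 0.0003 0.    ] shift [1.812 0.021 0.451] rows>= 4.7
```

```bash
python3 -m crank '[{"jaw":-1,"tx":0.15,"ty":0.003,"tz":0,"ax":0,"ay":0,"az":0},{"jaw":-1,"tx":0.25,"ty":0.003,"tz":0,"ax":0,"ay":0,"az":0},{"jaw":-1,"tx":0.3,"ty":0.003,"tz":0,"ax":0,"ay":0,"az":0},{"jaw":-1,"tx":0.31,"ty":0.003,"tz":0,"ax":0,"ay":0,"az":0},{"jaw":-1,"tx":0.3,"ty":0.003,"tz":0,"ax":0,"ay":0,"az":0},{"jaw":-1,"tx":0.25,"ty":0.003,"tz":0,"ax":0,"ay":0,"az":0},{"jaw":-1,"tx":0.16,"ty":0.003,"tz":0,"ax":0,"ay":0,"az":0},{"jaw":-1,"tx":0.092,"ty":0,"tz":0,"ax":0,"ay":0,"az":0},{"jaw":-1,"tx":0,"ty":0,"tz":0,"ax":0,"ay":0,"az":0},{"jaw":-1,"tx":0,"ty":0,"tz":0,"ax":0,"ay":0,"az":0}]'
python3 - <<'E'
from h import *
plan(.4524,-.0720,.0915,-11.5)
E
```

```text
time: 61.48
eef_pos: [0.4517, -0.0721, 0.1582]
orientation: [-2.433, -1.987, 0.0]
force: [-0.8, 0.1, -2.7]
grip_width: 0.475
gripper_force: 61.0
cur-axes shift [0.001 0.004 0.445]
t 61.48 pos [ 0.4517 -0.0721  0.1582] head -11.51 j6 -0.09 turn units [-0.0001  0.     -0.0001] shift [0.001 0.004 0.445] rows>= 1.1
```

```bash
python3 -m crank '[{"jaw":-1,"tx":0,"ty":0.003,"tz":0.13,"ax":0,"ay":0,"az":0},{"jaw":-1,"tx":0,"ty":0,"tz":0.17,"ax":0,"ay":0,"az":0},{"jaw":-1,"tx":0,"ty":0,"tz":0.09,"ax":0,"ay":0,"az":0},{"jaw":-1,"tx":0,"ty":0,"tz":0.045,"ax":0,"ay":0,"az":0},{"jaw":-1,"tx":0,"ty":0,"tz":0,"ax":0,"ay":0,"az":0},{"jaw":-1,"tx":0,"ty":0,"tz":0,"ax":0,"ay":0,"az":0}]'
python3 -m crank '[{"jaw":1,"tx":0,"ty":0,"tz":0,"ax":0,"ay":0,"az":0},{"jaw":1,"tx":0,"ty":0,"tz":0,"ax":0,"ay":0,"az":0},{"jaw":1,"tx":0,"ty":0,"tz":0,"ax":0,"ay":0,"az":0},{"jaw":1,"tx":0,"ty":0,"tz":0,"ax":0,"ay":0,"az":0},{"jaw":1,"tx":0,"ty":0,"tz":-0.2,"ax":0,"ay":0,"az":0},{"jaw":1,"tx":0,"ty":0,"tz":-0.35,"ax":0,"ay":0,"az":0},{"jaw":1,"tx":0,"ty":0,"tz":-0.3,"ax":0,"ay":0,"az":0},{"jaw":1,"tx":-0.3,"ty":0,"tz":0,"ax":0,"ay":0,"az":0},{"jaw":1,"tx":-0.35,"ty":0,"tz":0,"ax":0,"ay":0,"az":0},{"jaw":1,"tx":-0.35,"ty":0,"tz":0,"ax":0,"ay":0,"az":0},{"jaw":1,"tx":-0.35,"ty":0,"tz":0,"ax":0,"ay":0,"az":0},{"jaw":1,"tx":-0.35,"ty":0,"tz":0,"ax":0,"ay":0,"az":0},{"jaw":1,"tx":-0.2,"ty":0,"tz":0,"ax":0,"ay":0,"az":0},{"jaw":1,"tx":0,"ty":0,"tz":0,"ax":0,"ay":0,"az":0},{"jaw":1,"tx":0,"ty":0,"tz":0,"ax":0,"ay":0,"az":0}]'
python3 - <<'E'
from h import *
p,d=grab_frame("top");X=cloud("top",d);z=X[...,2];roi=np.zeros_like(z,bool);roi[120:300,55:330]=1
clusters(X,roi&(z>.105)&(z<.2));print("motor");clusters(X,roi&(z>.08)&(z<.11)&(np.arange(384)[:,None]<180))
m=roi&(z>.03)&(z<.06);m[:216]=0;m[250:]=0;m[:,:88]=0;m[:,135:]=0;print("relay");clusters(X,m)
m=roi&(z>.017)&(z<.024);m[:200]=0;m[225:]=0;m[:,:212]=0;m[:,238:]=0;print("tb");clusters(X,m,5)
cv2.imwrite("pics/fin.png",cv2.resize(p[120:300,50:330,::-1],None,fx=2.8,fy=2.8))
E
```

```text
time: 62.22
eef_pos: [0.4527, -0.0719, 0.0935]
orientation: [2.433, 1.987, 0.001]
force: [0.1, -0.1, -2.8]
grip_width: 0.478
gripper_force: 63.6
time: 64.1
eef_pos: [0.3955, -0.3503, 0.2204]
orientation: [-2.432, -1.987, -0.0]
force: [0.1, 0.5, 0.4]
grip_width: 0.997
gripper_force: 0.0
px [229. 136.] n 24 rect c [699.7  60.2] size [6.4 7.5] ang 78.9 z [0.108 0.131 0.138] mean [0.6987 0.0602 0.1273]
px [220. 237.] n 462 rect c [481.5  78. ] size [51.2 49. ] ang 89.5 z [0.115 0.121 0.124] mean [0.4811 0.0773 0.1204]
px [256. 244.] n 418 rect c [464.9   2.1] size [52.9 39.7] ang 89.8 z [0.124 0.127 0.131] mean [0.4651 0.0017 0.1271]
px [289. 251.] n 359 rect c [451.8 -69. ] size [41.1 42.7] ang 1.0 z [0.124 0.14  0.144] mean [ 0.4516 -0.0683  0.1398]
motor
px [230. 142.] n 881 rect c [700.7  60.3] size [77.9 80.4] ang 44.4 z [0.08  0.086 0.094] mean [0.698  0.0603 0.0861]
relay
px [104. 232.] n 348 rect c [492.7 357.5] size [32.  57.9] ang 5.5 z [0.034 0.048 0.053] mean [0.4924 0.3541 0.0453]
tb
px [223. 211.] n 69 rect c [544.9  81. ] size [21.7 21.2] ang 80.7 z [0.017 0.019 0.023] mean [0.5444 0.0813 0.0194]
px [217. 220.] n 6 rect c [522.4  94.4] size [9.7 2.1] ang 63.9 z [0.017 0.019 0.02 ] mean [0.5224 0.0944 0.0189]
px [228. 223.] n 6 rect c [517.   68.3] size [9.7 2.3] ang 71.5 z [0.017 0.019 0.02 ] mean [0.5174 0.0685 0.0187]
```

View pics/fin.png

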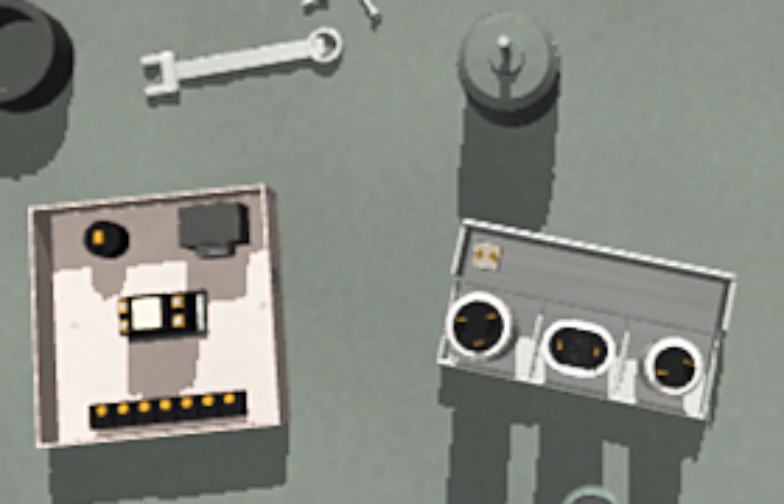

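```bash
python3 -c "
from plant import *
print(job_done())"
```

```text
the job is handed in; nothing more can be done
None
```

The job is handed in at about 64 s on the robot's clock. The relay sits square on the middle of the pad. All three capacitors are back upright on the floors of their own compartments, and the terminal block and fan motor have not moved. The first try at gripping the relay missed and pushed it about 14 mm along the lane before I regripped it lower.

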